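# Tip the tray of tomatoes into the lidded sauce pot

### The job

Get the three tomatoes in the aluminium tray into the steel sauce pot: lift the lid off by its knob and lay it knob up on a free piece of worktop, then carry the tray over by its handle and tip all three tomatoes into the pot from just above its rim, without touching them with the gripper. Set the empty tray back upright on the worktop. Put the lid and tray down gently, do not push the pot about, and leave the timer and the red sauce bottle standing where they are.

Things in the scene. Friction and masses are not known exactly. Their poses are not given: they have to be found in the camera images.
- pot: Plain round steel pot without handles, loose, stands on the worktop. Outside diameter 156 mm at the rim (152 mm at the foot), 120 mm high, wall 4 mm, bottom 5 mm thick. Origin: centre of the underside; z up.
- lid: Round steel pot lid, 162 mm across, loose, on the pot at the start. Origin: centre of its underside, a plug 136 mm wide and 8 mm deep that sits in the pot's mouth (origin then 112 mm above the pot's; 0 when the lid lies on the worktop). z points up through a black round knob, 34 mm in diameter, to be gripped 32 to 54 mm above the origin (top 56 mm); the dome below it is 19 mm high.
- tray: Loose aluminium tray, 118 mm wide (y), 0.6 kg full. Origin: centre of the floor's underside, z up. Floor x -65..75 mm; walls 50 mm high at the sides and back (+x); at the front (-x) a 25 degree ramp up to an open lip, over which the tomatoes roll once it is tipped down 35-50 degrees. Handle: black bar across the middle, 10 mm thick (x), 110 long (y), 26 tall, centre at x 0, y 0, z 125 mm.
- tray_lip (a point): Middle of the tray's front lip (pouring edge), 107 mm in front of the tray's origin and 23 mm above it; its axes are those of the tray.
- tomato_a_center (a point): Centre of one of the three equal red tomatoes in the tray, about 58 mm wide and 62 mm high, 83 g.
- tomato_b_center (a point): Centre of one of the three equal red tomatoes in the tray, about 58 mm wide and 62 mm high, 83 g.
- tomato_c_center (a point): Centre of one of the three equal red tomatoes in the tray, about 58 mm wide and 62 mm high, 83 g.
- timer: Bystander: small white kitchen timer, 46 x 64 x 58 mm (x, y, z), loose. Origin: centre of the underside.
- sauce_bottle: Bystander: red squeeze bottle, 52 mm in diameter, 180 mm high, loose. Origin: centre of the underside.
- pump_dispenser: Obstacle, fixed: white pump bottle, 110 mm wide body 236 mm high, pump head and spout up to 317 mm (spout reaches 60 mm from the axis towards the robot). Origin: centre of the underside.
- wall_end (a point): Obstacle, fixed: the far left corner, at worktop height, of a wall pier taller than the arm on the right of the work. From this corner the pier runs 180 mm towards the robot (-x); everything to its right there (-y) is closed off.

How it is judged (in metres and radians):
On the way, in this order (a step that is already met when the one before it is completed fails the run):
1. the lid lies flat, knob up, on the worktop beside the pot, while the tray still stands level with the tomatoes in it (height (world z) of lid below 0.008 m and angle between lid's own z axis and vertical below 0.15 rad and horizontal distance between lid and pot above 0.14 m and linear speed of lid below 0.03 m/s and angle between tray's own z axis and vertical below 0.2 rad and distance between each of tomato_a_center, tomato_b_center, tomato_c_center and tray below 0.15 m), for 0.2 s.
2. all three tomatoes are in the pot (horizontal distance between each of tomato_a_center, tomato_b_center, tomato_c_center and pot below 0.072 m and z of tomato_a_center in the frame of pot between 0 and 0.11 m and z of tomato_b_center in the frame of pot between 0 and 0.11 m and z of tomato_c_center in the frame of pot between 0 and 0.11 m), for 0.2 s.
At the end, for the whole second after the job is handed in: All three tomatoes lie in the upright pot (centres within 72 mm of its axis, below 110 mm); the lid lies flat, knob up, on the worktop (origin under 8 mm high, over 140 mm from the pot's centre) and the tray stands upright on it (under 10 mm, tilt under 0.12 rad); all released, at rest (all of step 2 and height (world z) of lid below 0.008 m and angle between lid's own z axis and vertical below 0.15 rad and horizontal distance between lid and pot above 0.14 m and linear speed of each of lid, tray, pot below 0.03 m/s and height (world z) of tray below 0.01 m and angle between tray's own z axis and vertical below 0.12 rad and angle between pot's own z axis and vertical below 0.1 rad and linear speed of each of tomato_a, tomato_b, tomato_c below 0.1 m/s); the robot touches nothing.
It fails at once if a tomato is touched by the gripper (contact force between the fingers and tomato_a above 1 N or contact force between the fingers and tomato_b above 1 N or contact force between the fingers and tomato_c above 1 N).
It fails at once if a tomato falls hard (faster than 2.2 m/s, a drop of 25 cm) (linear speed of any of tomato_a, tomato_b, tomato_c above 2.2 m/s).
It fails at once if the lid or the tray is dropped onto the worktop ((height (world z) of lid below 0.02 m and linear speed of lid above 0.5 m/s) or (height (world z) of tray below 0.02 m and linear speed of tray above 0.5 m/s)).
It fails at once if the pot is pushed more than 40 mm or tipped (distance of pot from where it was at the start of the episode above 0.04 m or angle between pot's own z axis and vertical above 0.3 rad).
It fails at once if the timer or the sauce bottle is pushed away or knocked over (distance of any of timer, sauce_bottle from where it was at the start of the episode above 0.03 m or angle between any of timer, sauce_bottle's own z axis and vertical above 0.4 rad).
It also fails if it takes over 72 s, if anything falls off the work surface, if the arm or the gripper's body presses on something with over 40 N, if the wrist force passes 120 N, or if a joint passes its speed limit or range.

### The arm

A 6-joint arm with a two-finger parallel gripper is mounted at the origin on a cart in front of the work surface, level with it; the furniture and walls round the work are solid. World frame = base frame: x ahead of the robot, y to its left, z up, the work surface at z = 0. Lengths are in mm, angles in rad, forces in N, time in s.
With the tool pointing down it reaches from about 275 to 750 mm from the base axis. Payload 10.2 kg.
Tool frame: the origin (TCP) lies at the very end of the fingers, on their centre line; the grasp point (between the pads) lies 19 mm behind it (ctrl.hold_point_z is the distance from the TCP to the grasp point, in mm); z points along the fingers, y is the direction in which the jaws open and shut (so a half turn about z gives the same grasp; the last joint's range is limited). The gripper opens to 85 mm and grips with 20 to 120 N. Pads are 22 mm wide; open, the fingers measure 114 mm over their backs; the gripper's body (76 mm by 85 mm) begins 54 mm behind the grasp point. The pads swing forward as they close: fully open they stand 13 mm farther back than shut.
Start: joints at [0.939, 0.313, 1.498, -0, 1.331, -0.223], TCP at [208.705, 481.74, 231.294] pointing down, gripper open.
Joint ranges: [-2.94, 2.94], [-0.97, 2.17], [0.19, 2.56], [-1.23, 4.37], [0.02, 3.11], [-2.88, 2.88]. Speed limits (rad/s): [2.39, 2.39, 3.01, 3.14, 3.14, 3.14].

### API

Orientations are given as a unit quaternion [w, x, y, z].
In Python, from rig import readout, cams, workorder, spotter, ctrl gives the robot as it stands.
- The arm moves only by the tool step_arm, never from a script. Its argument "plan" is text: rows parted by semicolons, each of 5 numbers parted by spaces: the shift along the tool's x, y, z in cm, then the turn about the tool's z in degrees, then the opening in per cent of the stroke, from 0 (shut) to 100 (fully open). In form: x y z twist gripper; .... A call has 1 to 10 rows; each row is the pose to reach, as a shift and turn from the pose commanded when the call began, along the tool's axes at that moment; what a row does not reach only later rows make up. A row lasts 1/10 s, in which the tool goes at most 50 mm and 8.59 degrees, less where a joint would pass 70% of its speed; a pose out of reach is approached as far as the arm can. A call with a gripper value outside its range is refused whole. The fingers move at their own pace and stop on an object; "grip_force" is the grip in N (left out, the last holds). Time passes only in rows, so rows that repeat a pose let the fingers close. It gives the time, the measured TCP pose, the force and the opening at its end, in the units of the state.
- readout.sense(): the state, without advancing time (a new reading comes with each control period).
- cams.capture(name): name is "scene" or "top"; returns (picture, depth): 420x560x3 uint8, red, green, blue; 420x560 float32, mm along the optical axis (not along the pixel's ray), 0 where there is no reading.
- cams.camera_info(name): a dict with "vfov" (degrees; the focal length in pixels is half the picture's height over the tangent of half this angle, whatever the lens; pixels are square), "cx", "cy" (the principal point, pixels), "rvec" (rotation vector, rad) and "tvec" (3), from world to camera coordinates, as OpenCV has them. Camera axes: x right, y down, z forward; pixel columns grow to the right and rows downward; lengths in mm; the calibration is good to about 2 mm. A picture is of the moment at which its call begins. camera_info takes no time and is no camera call.
- workorder.finish_job(): hands the job in, once; it reports no verdict.
Trained networks look in the newest picture that a camera, given by its name, has taken for a name from the list of things; names that differ only in an ending like _2 or _b are one class to them, and where a whole thing is asked for, a point or a joint stands for the part that bears it (a point fixed in the world has none). Each returns a list of dicts, best first, with "conf" (0 to 1); they miss things now and then, are a little off and sometimes report something else, mostly with a low value. They report only what shows in the picture. A call takes as long as a camera call.
- spotter.regions_of(camera, target): "pixels" (420x560 bool, what is visible of it) and "extent" ([centre column, centre row, width, height] in pixels, round what is visible of it).
The state is a dict: "time_s": time; "joints": joint angles; "dq": joint speeds; "tau": joint torques, N m; "eef_pos": TCP position; "ee_rot": TCP orientation; "force": force on the tool from outside, world axes, zero at the start; "wrist_torque": the same for the moment, N m; "grip_width": opening from 0.0 (shut) to 1.0 (fully open).
Only numpy, scipy, OpenCV 4.12 (cv2) and the standard library are available. Lean on these libraries where they do the work, as an engineer would, in place of code of your own. Each camera call takes 0.05 s, during which the arm holds its last target. There are 200 camera calls.

## Working session

There is one attempt and no reset: what is moved stays moved. The work goes in short steps, Python scripts to look and compute and a tool call to move; the robot and the scene stay as the last step left them, time stands still between calls to the robot, and variables do not carry over. Pictures are saved under pics/ and viewed, about 8 in all and at most 12, crops included, and the job is handed in when it is done.

Besides the shell and the picture viewer there is one more tool, called by a JSON object that holds its "api" and its "payload". step_arm: Moves the arm, as the interface text tells. Its arguments: {"type":"object","properties":{"plan":{"type":"string"},"grip_force":{"type":"number"}},"required":["plan"]}

```bash
ls; mkdir -p pics; cat > h.py <<'E'
import numpy as np, cv2
from rig import readout, cams, workorder, spotter, ctrl
from scipy.spatial.transform import Rotation as R
def cloud(name):
    im,d=cams.capture(name); c=cams.camera_info(name)
    f=im.shape[0]/2/np.tan(np.radians(c['vfov'])/2)
    v,u=np.mgrid[:im.shape[0],:im.shape[1]]
    P=np.stack([(u-c['cx'])/f*d,(v-c['cy'])/f*d,d],-1)
    Rm=cv2.Rodrigues(np.array(c['rvec'],float))[0]
    W=(P-np.array(c['tvec']).ravel())@Rm
    W[d==0]=np.nan
    return im,W
E
python3 - <<'E'
from h import *
for n in ['scene','top']:
    im,W=cloud(n); cv2.imwrite(f'pics/{n}0.png',im[:,:,::-1]); np.save(n+'.npy',W)
    c=cams.camera_info(n); print(n,c, -cv2.Rodrigues(np.array(c['rvec'],float))[0].T@np.array(c['tvec']).ravel())
    for t in ['pot','lid','tray','tomato_a_center','timer','sauce_bottle','pump_dispenser']:
        for r in spotter.regions_of(n,t)[:3]:
            p=W[r['pixels']]; p=p[~np.isnan(p[:,0])]
            print(n,t,round(r['conf'],2),np.round(r['extent']),len(p),np.round(np.percentile(p,[2,50,98],axis=0)).tolist() if len(p) else '')
print(readout.sense(), ctrl.hold_point_z)
E
```

```text
pics
scene {'vfov': 52.231625078584216, 'cx': 279.14982813093144, 'cy': 204.35118276218262, 'rvec': array([ 2.16517633,  1.57943658, -0.42757603]), 'tvec': array([-432.88522555, -279.88836707, 1353.18524003])} [1013.71762595  127.75999448 1026.10495029]
scene pot 0.57 [266. 200.  55.  40.] 725 [[401.0, 213.0, 5.0], [457.0, 250.0, 66.0], [470.0, 343.0, 112.0]]
scene lid 0.73 [264. 167.  62.  50.] 2570 [[318.0, 215.0, 116.0], [402.0, 284.0, 125.0], [466.0, 361.0, 167.0]]
scene tray 0.85 [249. 243.  66.  66.] 2386 [[495.0, 108.0, 1.0], [552.0, 184.0, 24.0], [644.0, 267.0, 138.0]]
scene tomato_a_center 0.64 [270. 260.  18.  19.] 290 [[586.0, 222.0, 5.0], [615.0, 242.0, 46.0], [635.0, 260.0, 63.0]]
scene timer 0.94 [217. 203.  22.  25.] 451 [[380.0, 116.0, 3.0], [401.0, 144.0, 37.0], [414.0, 173.0, 59.0]]
scene sauce_bottle 0.75 [382. 163.  29.  48.] 797 [[439.0, 573.0, 8.0], [466.0, 587.0, 105.0], [478.0, 614.0, 162.0]]
scene pump_dispenser 0.16 [250. 244.  69.  68.] 2386 [[494.0, 109.0, 1.0], [551.0, 185.0, 24.0], [644.0, 267.0, 138.0]]
top {'vfov': 48.9507148739606, 'cx': 281.178809705
[... 874 characters left out ...]
0.8, 'joints': array([ 9.38591071e-01,  3.12888957e-01,  1.49770059e+00,  3.94406678e-06,
        1.33099318e+00, -2.23360862e-01]), 'dq': array([-1.22575604e-03, -7.56816627e-05, -6.24709764e-04, -2.84455031e-03,
       -2.59325828e-04,  1.11689460e-03]), 'tau': array([-3.01965374e-04, -4.12137365e+01, -2.59887886e+01, -2.31759868e-04,
        5.73642883e-04,  9.53776151e-06]), 'eef_pos': array([208.70911106, 481.73964873, 231.29960642]), 'ee_rot': array([3.15761847e-07, 2.03001880e-01, 9.79178348e-01, 5.31008456e-06]), 'force': array([-0.50075823,  0.1369851 ,  0.18138324]), 'wrist_torque': array([ 0.01740289, -0.00722266, -0.00975587]), 'grip_width': 0.9999313195191712} 18.700000000000003
```

View pics/scene0.png

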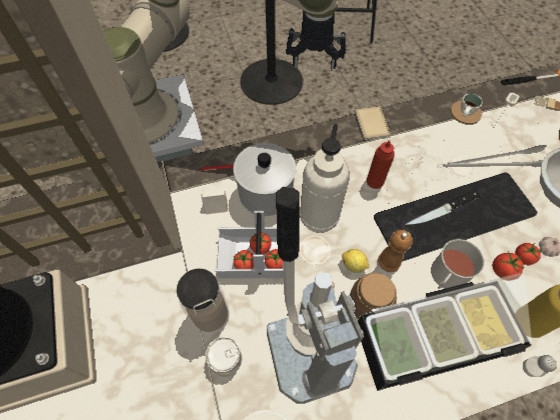

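View pics/top0.png

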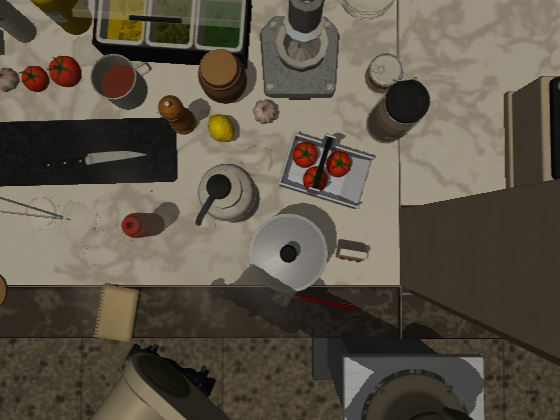

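The scene view shows the pot with its lid (264,175), the timer left of it (213,202), the pump beside it (325,190), the red bottle (381,165) and the tray with three tomatoes (250,250). The top view shows the knob at (288,253), the tray at (325,172) and the pier edge at about column 400, rows 207 to 290. Next I'll measure the tray and pump, and look closely at the handle.

```bash
python3 - <<'E'
import numpy as np,cv2
a=cv2.imread('pics/top0.png')[120:220,265:385]; b=cv2.imread('pics/scene0.png')[195:295,200:320]
cv2.imwrite('pics/crop.png',np.hstack([cv2.resize(a,None,fx=3.3,fy=3.3,interpolation=2),cv2.resize(b,None,fx=3.3,fy=3.3,interpolation=2)]))
T=np.load('top.npy');S=np.load('scene.npy');A=np.vstack([T.reshape(-1,3),S.reshape(-1,3)]);A=A[~np.isnan(A[:,0])]
def box(x0,x1,y0,y1,z0,z1): return A[(A[:,0]>x0)&(A[:,0]<x1)&(A[:,1]>y0)&(A[:,1]<y1)&(A[:,2]>z0)&(A[:,2]<z1)]
h=box(480,680,90,320,128,145); print('handle top',len(h),h.mean(0)); r=cv2.minAreaRect(h[:,:2].astype(np.float32)); print(r)
for src,n in((T,'T'),(S,'S')):
    P=src.reshape(-1,3);m=(P[:,0]>480)&(P[:,0]<680)&(P[:,1]>90)&(P[:,1]<320)&(P[:,2]>128)&(P[:,2]<145)
    q=P[m]; r=cv2.minAreaRect(q[:,:2].astype(np.float32)); print(n,len(q),np.round(r[0],1),np.round(r[1],1),r[2])
w=box(480,680,90,320,42,55);print(cv2.minAreaRect(w[:,:2].astype(np.float32)))
w=box(480,680,90,320,15,140);print(cv2.minAreaRect(w[:,:2].astype(np.float32)))
k=box(340,450,240,340,155,180);print('knob',k.min(0),k.max(0),np.median(k,0),(k[:,:2].min(0)+k[:,:2].max(0))/2)
l=box(280,500,180,400,112,123);c=cv2.minEnclosingCircle(l[:,:2].astype(np.float32));print('lid',c)
for z0,z1 in((60,200),(200,240),(240,330)):
    p=box(380,640,300,520,z0,z1);
    if len(p):print('pump',z0,len(p),np.percentile(p,[1,50,99],axis=0).round().tolist())
for y in range(0,60,6): 
    q=T[230,398+y//4]; 
print(T[235,392:420:3].round().tolist()); print(T[200:216:3,408].round().tolist())
E
```

```text
handle top 623 [582.74806047 210.19193257 137.63539963]
((609.7095336914062, 184.39463806152344), (74.53239440917969, 209.49114990234375), 44.51267623901367)
T 382 [609.5 184.2] [ 74.  209.5] 44.51267623901367
S 241 [575.2 219.1] [ 22.8 119.3] 72.64787292480469
((604.771728515625, 192.42686462402344), (187.65460205078125, 194.5965576171875), 72.58849334716797)
((604.8199462890625, 192.4117431640625), (187.65460205078125, 194.69772338867188), 72.58849334716797)
knob [375.96923293 272.80055708 155.51433022] [410.56128123 305.34462769 174.08036783] [393.72191101 288.49453035 168.07215494] [393.26525708 289.07259238]
lid ((410.0263977050781, 300.0802001953125), 102.44637298583984)
pump 60 3324 [[382.0, 300.0, 64.0], [452.0, 352.0, 128.0], [564.0, 439.0, 198.0]]
pump 200 2314 [[459.0, 352.0, 201.0], [523.0, 387.0, 226.0], [562.0, 452.0, 238.0]]
pump 240 2294 [[453.0, 373.0, 242.0], [510.0, 402.0, 267.0], [542.0, 438.0, 319.0]]
[[427.0, 46.0, -2.0], [427.0, 40.0, 2.0], [427.0, 32.0, -2.0], [427.0, 30.0, 15.0], [427.0, 31.0, 46.0], [428.0, 30.0, 66.0], [428.0, 29.0, 89.0], [428.0, 29.0, 109.0], [428.0, 29.0, 132.0], [428.0, 29.0, 154.0]]
[[508.0, 9.0, 1.0], [501.0, 9.0, -1.0], [494.0, 9.0, 0.0], [483.0, 30.0, 76.0], [477.0, 31.0, 80.0], [471.0, 30.0, 77.0]]
```

View pics/crop.png

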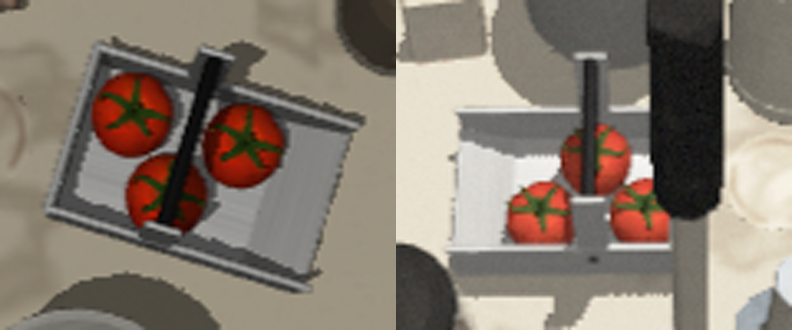

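The crop shows the handle bar on side posts, with the open lip facing world -y, at about crop (340,200). The tomatoes sit around the bar. The interface has no tilt axis, so I'll check how the arm behaves at its reach limit while it is in free space.

{"api": "step_arm", "payload": {"plan": "0 0 -5 0 100;0 0 -10 0 100;0 0 -15 0 100;0 0 -20 0 100;0 0 -25 0 100;0 0 -30 0 100;0 0 -35 0 100;0 0 -40 0 100;0 0 -45 0 100;0 0 -50 0 100"}}

```text
time_s: 1.8
eef_pos: [193.9, 446.4, 630.5]
ee_rot: [0.001, 0.203, 0.979, 0.007]
force: [-0.3, 0.0, -0.3]
grip_width: 1.002
```

{"api": "step_arm", "payload": {"plan": "0 0 -10 0 100;0 0 -20 0 100;0 0 -30 0 100;0 0 -40 0 100"}}

```text
time_s: 2.2
eef_pos: [164.1, 378.9, 680.2]
ee_rot: [0.004, 0.203, 0.979, 0.017]
force: [0.9, 1.2, 0.0]
grip_width: 1.001
```

{"api": "step_arm", "payload": {"plan": "0 0 0 0 100;0 0 0 0 100"}}

```text
time_s: 2.4
eef_pos: [165.0, 380.4, 679.0]
ee_rot: [0.003, 0.203, 0.979, 0.016]
force: [0.6, 0.9, -0.3]
grip_width: 1.002
```

The commanded pose keeps whatever the arm reached, so a small tilt of 0.03 rad has stayed. That gives me a way to tip the tray:
1. Build up a lean of about 45° at the reach limit.
2. Grip the bar with the jaws horizontal.
3. Turn about the leaning tool axis, which tips the tray.

First I need to know what is behind and to the left, and what the joints read.

```bash
cat >> h.py <<'E'
def rot(): 
    q=np.array(readout.sense()['ee_rot']); return R.from_quat(q[[1,2,3,0]])
def go(p,Rt=None):
    """shift (cm, tool axes) and twist (deg, modulo 180) to TCP p with jaw axis along azimuth of Rt (deg)"""
    r=rot(); d=r.inv().apply(np.array(p)-readout.sense()['eef_pos'])/10
    y=r.apply([0,1,0]); az=np.degrees(np.arctan2(y[1],y[0])); t=None
    if Rt is not None: t=-(Rt-az)          # tool z is down: twist + is clockwise from above
    print('shift cm',d.round(2),'jaw az',az.round(1),'twist',None if t is None else (round((t+90)%180-90,1)))
E
python3 - <<'E'
from h import *
S=np.load('scene.npy')
for u,v in((271,82),(271,40),(271,10),(320,60),(245,95)): print((u,v),S[v,u].round())
s=readout.sense();print(s['joints'].round(3),s['eef_pos'],rot().as_matrix().round(3).tolist())
# tray pose fit: handle bar dark points at z 128..142 near the tray in top view
T=np.load('top.npy');im=cv2.imread('pics/top0.png').astype(int)
m=(T[...,2]>125)&(T[...,2]<145)&(T[...,0]>500)&(T[...,0]<650)&(T[...,1]>130)&(T[...,1]<280)
q=T[m];print(len(q),cv2.minAreaRect(q[:,:2].astype(np.float32)),q.mean(0),q[:,2].max())
w=(T[...,2]>44)&(T[...,2]<56)&(im.max(2)-im.min(2)<40)&(T[...,0]>480)&(T[...,0]<680)&(T[...,1]>90)&(T[...,1]<320)
q=T[w];print(len(q),cv2.minAreaRect(q[:,:2].astype(np.float32)),q.mean(0))
E
```

```text
(271, 82) [-913.  696. -891.]
(271, 40) [-929.  706. -593.]
(271, 10) [-926.  708. -402.]
(320, 60) [-1067.  1084.  -948.]
(245, 95) [-901.  521. -937.]
[ 0.871  0.352  0.188  0.018  2.57  -0.276] [165.02221612 380.40591686 679.00726478] [[-0.918, 0.398, 0.013], [0.398, 0.917, 0.031], [0.0, 0.033, -0.999]]
342 ((575.4442138671875, 217.8931427001953), (23.84897232055664, 118.15388488769531), 73.07159423828125) [575.53925553 218.38949395 138.56021857] 143.15408475976753
684 ((605.2338256835938, 192.49501037597656), (188.5, 192.52232360839844), 73.16961669921875) [583.66111204 218.70088794  52.58973936]
```

```bash
python3 -c "
from h import *
go([575,218,300],73); T=np.load('top.npy'); print(T[[295,310,325],250].round(), T[282,[150,200]].round())"
```

```text
shift cm [-44.08   0.14  37.93] jaw az 66.6 twist -6.4
[[289. 374.   1.]
 [255. 374.   1.]
 [221. 374.   3.]] [[319. 606.  -2.]
 [319. 490.  -0.]]
```

{"api": "step_arm", "payload": {"plan": "-4 0 2 0 100;-8 0 5 -1 100;-12 0 9 -2 100;-16 0 12 -3 100;-20 0 16 -4 100;-24 0 19 -5 100;-28 0.1 22 -6 100;-32 0.1 26 -6.4 100;-36 0.1 30 -6.4 100;-40 0.1 33 -6.4 100"}}

```text
time_s: 3.4
eef_pos: [519.3, 239.1, 362.8]
ee_rot: [0.003, 0.148, 0.989, 0.016]
force: [-0.1, 0.2, 0.5]
grip_width: 0.998
```

```bash
python3 -c "
from h import *
go([575,218,300],73);go([575,218,106],73); print(readout.sense()['eef_pos'],readout.sense()['joints'])"
```

```text
shift cm [-5.94 -0.59  6.27] jaw az 73.0 twist -0.0
shift cm [-5.91 -1.2  25.66] jaw az 73.0 twist -0.0
[519.27707526 239.09181078 362.75326599] [ 0.21424787  0.3599996   1.09832752  0.02723552  1.66653747 -1.05678977]
```

{"api": "step_arm", "payload": {"plan": "-3 -0.3 3 0 100;-5.9 -0.6 6.3 0 100;-5.9 -0.8 10 0 60;-5.9 -0.9 14 0 60;-5.9 -1 18 0 60;-5.9 -1.1 22 0 60;-5.9 -1.2 24 0 60;-5.9 -1.2 25 0 60;-5.9 -1.2 25.7 0 60;-5.9 -1.2 25.7 0 60"}}

```text
time_s: 4.4
eef_pos: [574.4, 218.8, 108.4]
ee_rot: [0.004, 0.148, 0.989, 0.016]
force: [-0.0, 0.9, -0.0]
grip_width: 0.594
```

{"api": "step_arm", "payload": {"plan": "0 0 0 0 20;0 0 0 0 0;0 0 0 0 0;0 0 0 0 0;0 0 0 0 0;0 0 0 0 0;0 0 -0.5 0 0;0 0 -1 0 0;0 0 -2 0 0;0 0 -3 0 0", "grip_force": 70}}

```text
time_s: 5.4
eef_pos: [573.8, 217.8, 139.2]
ee_rot: [0.004, 0.148, 0.989, 0.016]
force: [0.0, -0.2, -6.8]
grip_width: 0.102
```

```bash
python3 -c "
from h import *
im,W=cloud('top');cv2.imwrite('pics/t1.png',im[100:240,220:420,::-1].repeat(3,0).repeat(3,1)); go([360,468,106],25);s=readout.sense();print(s['eef_pos'],s['joints'],s['force'],s['wrist_torque'])"
```

```text
shift cm [27.87 17.5   3.98] jaw az 73.0 twist 48.0
[574.65764924 217.92427458 141.41665487] [ 0.16017418  0.57113646  1.352557    0.03022014  1.19740568 -1.12431883] [ 1.27304574  0.21184413 -5.02218441] [ 0.01464851 -0.20734511 -0.02711836]
```

View pics/t1.png

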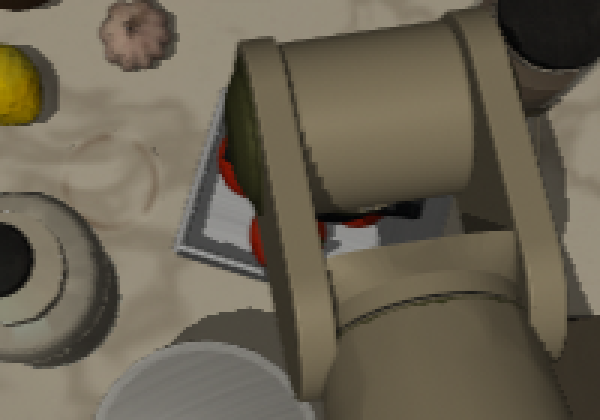

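Picture 4 shows the tray hanging level from the gripper with the tomatoes in it. The wrist reads about 6 N. I'll lift it over everything and move it to the free area at the left.

{"api": "step_arm", "payload": {"plan": "0 0 -1 0 0;0 0 -3 0 0;0 0 -6 0 0;0 0 -9 0 0;0 0 -12 0 0;0 0 -15 0 0;0 0 -18 0 0;0 0 -21 0 0;0 0 -24 0 0;0 0 -26 0 0"}}

```text
time_s: 6.45
eef_pos: [570.2, 209.8, 401.5]
ee_rot: [0.006, 0.148, 0.989, 0.016]
force: [0.4, -0.4, -6.5]
grip_width: 0.103
```

{"api": "step_arm", "payload": {"plan": "0 0 -2 0 0;0.5 0.3 -3 0 0;1.5 1 -4 2 0;3 2 -4 5 0;5 3.2 -4 8 0;7 4.5 -4 12 0;9 5.8 -4 16 0;11 7 -4 20 0;13 8.2 -4 24 0;15 9.5 -4 28 0"}}

```text
time_s: 7.45
eef_pos: [453.1, 344.1, 441.0]
ee_rot: [-0.0, 0.384, 0.923, 0.016]
force: [1.1, -0.3, -6.2]
grip_width: 0.107
```

{"api": "step_arm", "payload": {"plan": "2 0 0 4 0;4 0 0 8 0;6 0 0 12 0;8 0 0 15 0;10 0 0 18 0;12 0 0 20 0;13.5 0 0 20 0;14.5 0 0 20 0;15 0 0 20 0;15 0 0 20 0"}}

```text
time_s: 8.45
eef_pos: [348.2, 449.6, 443.0]
ee_rot: [-0.003, 0.537, 0.843, 0.016]
force: [-0.0, -0.3, -6.3]
grip_width: 0.104
```

```bash
python3 -c "
from h import *
go([360,468,440],25);go([360,468,106],25);s=readout.sense();print(s['eef_pos'],s['joints'],s['force'],s['wrist_torque'],s['grip_width'])"
```

```text
shift cm [1.16 1.84 0.37] jaw az 25.0 twist 0.0
shift cm [ 0.43  1.01 33.75] jaw az 25.0 twist 0.0
[348.18498839 449.58030911 442.97096814] [0.69908173 0.36965444 0.88227663 0.01537264 1.85999488 0.2669069 ] [-0.0483502  -0.29631438 -6.25688779] [-0.04733643  0.00137371 -0.05208763] 0.10408391121726479
```

{"api": "step_arm", "payload": {"plan": "0.4 1 2 0 0;0.4 1 5 0 0;0.4 1 8 0 0;0.4 1 11 0 0;0.4 1 14 0 0;0.4 1 17 0 0;0.4 1 20 0 0;0.4 1 23 0 0;0.4 1 26 0 0;0.4 1 28 0 0"}}

```text
time_s: 9.45
eef_pos: [359.5, 464.7, 161.2]
ee_rot: [-0.003, 0.538, 0.843, 0.015]
force: [-0.1, -0.2, -7.7]
grip_width: 0.106
```

{"api": "step_arm", "payload": {"plan": "0 0 1.5 0 0;0 0 2.5 0 0;0 0 3.3 0 0;0 0 4 0 0;0 0 4.5 0 0;0 0 4.8 0 0;0 0 5.1 0 0;0 0 5.3 0 0;0 0 5.4 0 0;0 0 5.4 0 0"}}

```text
time_s: 10.45
eef_pos: [361.7, 469.1, 112.6]
ee_rot: [-0.002, 0.537, 0.843, 0.02]
force: [3.2, 5.6, 8.6]
grip_width: 0.102
```

{"api": "step_arm", "payload": {"plan": "0 0 0 0 10;0 0 0 0 20;0 0 0 0 40;0 0 0 0 60;0 0 -1 0 60;0 0 -4 0 60;0 0 -8 0 100;0 0 -12 0 100;0 0 -16 0 100;0 0 -20 0 100"}}

```text
time_s: 11.45
eef_pos: [357.1, 461.0, 312.0]
ee_rot: [-0.002, 0.537, 0.843, 0.017]
force: [0.2, -0.4, -0.5]
grip_width: 0.999
```

```bash
python3 -c "
from h import *
im,W=cloud('top');cv2.imwrite('pics/t2.png',im[:,:,::-1]); go([393.5,288.7,260]);go([393.5,288.7,138]);s=readout.sense();print(s['eef_pos'],s['joints'],s['force'])"
```

```text
shift cm [-17.33  -4.32   5.34] jaw az 25.0 twist None
shift cm [-17.64  -4.76  17.52] jaw az 25.0 twist None
[358.20503242 461.88002384 319.23268067] [0.70431294 0.38171728 1.17732781 0.01464567 1.54094758 0.26809302] [-0.15109905 -0.00747149  5.23659308]
```

View pics/t2.png

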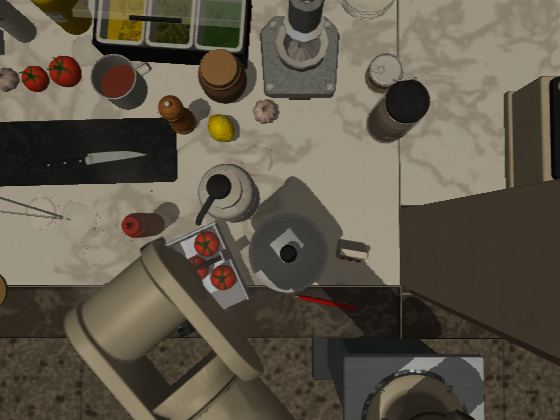

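Picture 5 shows the tray standing at (205,265) with its tomatoes, its back corner close to the pump, whose axis I now put near world (473,397). For a clear pour the tray should be turned round and stand farther from the pump. I'll regrip it upright, move it to about (275,470) and turn it by about 170°.

```bash
python3 -c "
from h import *
go([361.5,469,109],25);go([275,470,150],195)
c=spotter.regions_of('top','pump_dispenser')[:1];T=np.load('top.npy')
for r in c:
    p=T[r['pixels']];print(r['conf'],np.nanpercentile(p,[1,50,99],axis=0).round()); q=p[(p[:,2]>200)&(p[:,2]<240)];print(q[:,:2].min(0),q[:,:2].max(0))"
```

```text
shift cm [-2.000e-02 -1.600e-01  2.104e+01] jaw az 25.0 twist -0.0
shift cm [ 3.83 -7.81 16.75] jaw az 25.0 twist 10.0
```

{"api": "step_arm", "payload": {"plan": "0 0.2 4 0 60;0.1 0.3 8 0 60;0.1 0.5 12 0 60;0.1 0.5 16 0 60;0.2 0.5 19 0 60;0.2 0.5 20.5 0 60;0.2 0.5 20.8 0 60;0.2 0.5 20.8 0 0;0.2 0.5 20.8 0 0;0.2 0.5 20.8 0 0"}}

```text
time_s: 12.55
eef_pos: [363.7, 471.7, 102.8]
ee_rot: [-0.003, 0.537, 0.843, 0.016]
force: [-7.7, -4.0, -5.5]
grip_width: 0.107
```

{"api": "step_arm", "payload": {"plan": "0 0 0 0 0;0 0 -0.5 0 0;0 0 -1.5 0 0;0 0 -3 0 0;0.5 -1 -4 0 0;1.2 -2.4 -4 0 0;2 -4 -4 0 0;2.9 -5.8 -4 0 0;3.6 -7.2 -4 0 0;3.9 -7.9 -4 0 0"}}

```text
time_s: 13.55
eef_pos: [273.1, 472.3, 140.3]
ee_rot: [-0.003, 0.537, 0.844, 0.016]
force: [-0.4, -0.5, -5.6]
grip_width: 0.107
```

{"api": "step_arm", "payload": {"plan": "0 0 0 -2 0;0 0 0 -6 0;0 0 0 -12 0;0 0 0 -19 0;0 0 0 -26 0;0 0 0 -33 0;0 0 0 -40 0;0 0 0 -47 0;0 0 0 -54 0;0 0 0 -61 0"}}

```text
time_s: 14.55
eef_pos: [275.2, 472.3, 140.4]
ee_rot: [0.006, 0.033, 0.999, 0.015]
force: [0.1, 0.4, -6.3]
grip_width: 0.116
```

{"api": "step_arm", "payload": {"plan": "0 0 0 -7 0;0 0 0 -14 0;0 0 0 -21 0;0 0 0 -28 0;0 0 0 -35 0;0 0 0 -42 0;0 0 0 -49 0;0 0 0 -56 0;0 0 0 -63 0;0 0 0 -70 0"}}

```text
time_s: 15.55
eef_pos: [275.2, 472.3, 140.4]
ee_rot: [0.014, -0.546, 0.837, 0.009]
force: [-0.5, 0.3, -6.5]
grip_width: 0.104
```

{"api": "step_arm", "payload": {"plan": "0 0 0 -7 0;0 0 0 -14 0;0 0 0 -21 0;0 0 0 -28 0;0 0 0 -34 0;0 0 0 -37 0;0 0 0 -39 0;0 0 0 -39 0"}}

```text
time_s: 16.35
eef_pos: [275.2, 472.3, 140.4]
ee_rot: [-0.016, 0.793, -0.609, -0.004]
force: [-0.2, 0.4, -6.5]
grip_width: 0.11
```

```bash
python3 -c "
from h import *
go([275,470,107],195);s=readout.sense();print(s['eef_pos'],s['joints'],s['force'],s['wrist_torque'],s['grip_width'],rot().as_matrix().round(3).tolist())"
```

```text
shift cm [0.31 0.14 3.33] jaw az -165.0 twist -0.0
[275.16961662 472.3214017  140.430701  ] [ 0.8236659   0.42921606  1.582164    0.01223999  1.09912342 -2.58504618] [-0.21256904  0.40369223 -6.53338797] [-0.11562775  0.0644676  -0.02191253] 0.11017330908294348 [[0.259, -0.966, 0.013], [-0.966, -0.258, 0.03], [-0.026, -0.021, -0.999]]
```

{"api": "step_arm", "payload": {"plan": "0 0 1 0 0;0 0 2 0 0;0 0 2.7 0 0;0 0 3.1 0 0;0 0 3.4 0 0;0 0 3.6 0 0;0 0 3.8 0 0;0 0 3.8 0 0"}}

```text
time_s: 17.15
eef_pos: [277.2, 475.2, 105.0]
ee_rot: [-0.019, 0.793, -0.609, -0.004]
force: [1.9, 2.7, 8.6]
grip_width: 0.106
```

{"api": "step_arm", "payload": {"plan": "0 0 0 0 20;0 0 0 0 40;0 0 0 0 60;0 0 -1 0 60;0 0 -4 0 60;0 0 -8 0 80;0 0 -12 0 100;0 0 -16 0 100;0 0 -20 0 100;0 0 -20 0 100"}}

```text
time_s: 18.15
eef_pos: [274.0, 468.4, 308.8]
ee_rot: [-0.021, 0.793, -0.609, -0.004]
force: [-0.3, 0.5, 0.1]
grip_width: 0.996
```

```bash
python3 -c "
from h import *
im,W=cloud('scene');cv2.imwrite('pics/s3.png',im[90:290,130:430,::-1].repeat(2,0).repeat(2,1)); go([393.5,288.7,260]);go([393.5,288.7,137]);s=readout.sense();print(s['eef_pos'],s['force'])"
```

```text
shift cm [20.54 -6.85  4.13] jaw az -165.0 twist None
shift cm [20.89 -6.54 16.43] jaw az -165.0 twist None
[273.50045372 467.86638194 305.53903781] [-0.88885538  0.11856822 -0.93549783]
```

View pics/s3.png

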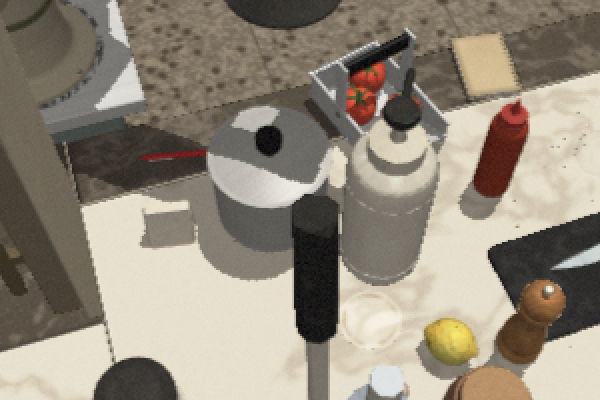

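Picture 6 shows the tray upright at about (375,85), turned with its lip towards the camera and the tomatoes inside. The pot and lid are untouched. Now the lid.

{"api": "step_arm", "payload": {"plan": "3 -1 0.5 0 100;7 -2.3 1 0 100;11 -3.7 2 0 100;15 -5 3 0 100;19 -6.3 4 0 100;20.6 -6.8 5 0 100;20.7 -6.7 9 0 100;20.8 -6.6 13 0 100;20.9 -6.5 15.5 0 100;20.9 -6.5 16.3 0 100"}}

```text
time_s: 19.2
eef_pos: [376.0, 314.3, 131.2]
ee_rot: [-0.005, 0.781, -0.625, 0.015]
force: [-0.1, 0.7, -0.0]
grip_width: 1.002
```

{"api": "step_arm", "payload": {"plan": "0 0 0 0 100;0 0 0 0 50;0 0 0 0 0;0 0 0 0 0;0 0 0 0 0;0 0 0 0 0;0 0 -0.5 0 0;0 0 -1.5 0 0;0 0 -3 0 0;0 0 -4 0 0", "grip_force": 60}}

```text
time_s: 20.2
eef_pos: [376.9, 315.2, 176.0]
ee_rot: [-0.008, 0.78, -0.625, 0.017]
force: [0.0, 0.2, -0.6]
grip_width: -0.0
```

```bash
python3 -c "
from h import *
go([560,195,200]);go([560,195,28]);s=readout.sense();print(s['eef_pos'],s['force'],s['joints'])"
```

```text
shift cm [ 15.76 -15.31  -1.64] jaw az -167.4 twist None
shift cm [ 15.49 -14.73  15.55] jaw az -167.4 twist None
[376.91804868 315.23300255 175.99630141] [ 0.01510066  0.16563721 -0.59901328] [ 0.4701761   0.27989503  1.69456858 -0.02603124  1.13845069 -2.88075181]
```

The last joint hit its range at -2.88, so the fingers closed beside the knob without touching anything. I'll rise, unwind the wrist and try again.

{"api": "step_arm", "payload": {"plan": "0 0 -3 0 20;0 0 -6 4 60;0 0 -6 12 100;0 0 -6 20 100;0 0 -6 28 100;0 0 -6 36 100;0 0 -6 44 100;0 0 -6 52 100;0 0 -6 60 100;0 0 -6 68 100"}}

```text
time_s: 21.2
eef_pos: [374.5, 315.6, 234.9]
ee_rot: [0.016, -0.295, 0.955, -0.009]
force: [-0.2, 0.1, 0.3]
grip_width: 0.997
```

```bash
python3 -c "
from h import *
im,W=cloud('scene');r=spotter.regions_of('scene','lid')[0];p=W[r['pixels']];k=p[p[:,2]>155];print(len(k),k.min(0),k.max(0))
go([393.5,288.7,200]);go([393.5,288.7,137]);s=readout.sense();print(s['eef_pos'],s['force'],s['joints'],rot().apply([0,0,1]))"
```

```text
150 [379.4620929  195.06438703 155.0300352 ] [795.30345524 305.78899652 662.73289771]
shift cm [ 0.04 -3.19  3.57] jaw az 124.5 twist None
shift cm [ 0.2  -3.02  9.86] jaw az 124.5 twist None
[374.50710845 315.56388957 234.78535404] [-0.06259725 -0.27209104  0.32401868] [ 0.47311171  0.22039358  1.60983517 -0.02469578  1.28395471 -1.69363838] [ 0.03525414 -0.00856089 -0.99934171]
```

{"api": "step_arm", "payload": {"plan": "0.1 -1.5 1 0 100;0.1 -3 3 0 100;0.2 -3.1 6 0 100;0.2 -3.1 8.5 0 100;0.2 -3 9.8 0 100;0.2 -3 9.8 0 100;0.2 -3 9.8 0 100"}}

```text
time_s: 22.0
eef_pos: [393.6, 289.0, 137.9]
ee_rot: [0.016, -0.298, 0.954, -0.009]
force: [-0.5, -0.6, -0.1]
grip_width: 1.0
```

{"api": "step_arm", "payload": {"plan": "0 0 0 0 60;0 0 0 0 20;0 0 0 0 0;0 0 0 0 0;0 0 0 0 0;0 0 0 0 0;0 0 -0.5 0 0;0 0 -1.5 0 0;0 0 -3 0 0;0 0 -5 0 0", "grip_force": 60}}

```text
time_s: 23.0
eef_pos: [391.1, 289.2, 187.6]
ee_rot: [0.015, -0.297, 0.955, -0.009]
force: [0.1, -0.4, -1.8]
grip_width: 0.378
```

```bash
python3 -c "
from h import *
go([560,195,200]);go([560,195,28]);s=readout.sense();print(s['eef_pos'],s['force'],s['joints'],rot().apply([0,0,1]))"
```

```text
shift cm [ -8.57 -17.37  -0.58] jaw az 124.6 twist None
shift cm [ -8.19 -16.91  16.61] jaw az 124.6 twist None
[391.12544174 289.18674488 187.63667635] [ 0.10853648 -0.41355646 -1.82273792] [ 0.40700542  0.25734108  1.69149925 -0.02373249  1.16577439 -1.75868344] [ 0.0334927  -0.00931263 -0.99939557]
```

The knob is held at 32 mm opening. I'll carry the lid to the empty spot near (560,195).

{"api": "step_arm", "payload": {"plan": "-0.6 -1.2 -1 0 0;-1.6 -3.3 -1.5 0 0;-2.8 -5.7 -1.5 0 0;-4 -8.1 -1.5 0 0;-5.2 -10.6 -1 0 0;-6.4 -13.1 0 0 0;-7.5 -15.3 2 0 0;-8.3 -16.9 5 0 0;-8.3 -17 8 0 0;-8.2 -17 10 0 0"}}

```text
time_s: 24.0
eef_pos: [558.6, 194.5, 91.8]
ee_rot: [0.014, -0.297, 0.955, -0.009]
force: [0.1, -0.2, -2.1]
grip_width: 0.376
```

{"api": "step_arm", "payload": {"plan": "0 0 1.5 0 0;0 0 2.8 0 0;0 0 3.8 0 0;0 0 4.6 0 0;0 0 5.3 0 0;0 0 5.8 0 0;0 0 6.2 0 0;0 0 6.5 0 0;0 0 6.6 0 0;0 0 6.6 0 0"}}

```text
time_s: 25.0
eef_pos: [561.3, 194.5, 27.8]
ee_rot: [0.015, -0.297, 0.955, -0.009]
force: [0.6, 0.2, -2.6]
grip_width: 0.375
```

Not in contact yet. I'll go down 2 to 3 mm more and release.

{"api": "step_arm", "payload": {"plan": "0 0 0.1 0 0;0 0 0.2 0 0;0 0 0.25 0 0;0 0 0.25 0 20;0 0 0.25 0 45;0 0 0.25 0 70;0 0 0.25 0 100;0 0 -1 0 100;0 0 -4 0 100;0 0 -8 0 100"}}

```text
time_s: 26.0
eef_pos: [557.7, 195.1, 108.2]
ee_rot: [0.014, -0.297, 0.955, -0.009]
force: [1.0, -0.2, -0.3]
grip_width: 1.0
```

{"api": "step_arm", "payload": {"plan": "0 0 -5 0 100;0 0 -10 0 100;0 0 -15 0 100;0 0 -20 0 100;0 0 -25 0 100;0 0 -30 0 100;0 0 -35 0 100"}}

```text
time_s: 26.7
eef_pos: [544.9, 198.2, 460.8]
ee_rot: [0.016, -0.297, 0.955, -0.009]
force: [0.6, 1.1, 0.8]
grip_width: 1.001
```

```bash
python3 - <<'E'
from h import *
im,W=cloud('top');cv2.imwrite('pics/t4.png',im[:,:,::-1])
for t in ['lid','tray','pot']:
    for r in spotter.regions_of('top',t)[:1]:
        p=W[r['pixels']];print(t,r['conf'],np.nanpercentile(p,[2,50,98],axis=0).round().tolist())
s=readout.sense();print(s['eef_pos'],s['joints'],rot().apply([0,0,1]))
E
```

```text
lid 0.93 [[487.0, 180.0, 10.0], [541.0, 229.0, 15.0], [632.0, 268.0, 22.0]]
tray 0.59 [[320.0, 216.0, 3.0], [388.0, 287.0, 8.0], [464.0, 360.0, 123.0]]
pot 0.7 [[320.0, 216.0, 3.0], [388.0, 287.0, 8.0], [463.0, 360.0, 123.0]]
[545.99575785 198.30839901 458.76317583] [ 0.15308276  0.41535662  0.77603228 -0.01484157  1.91462838 -2.02695813] [ 0.03724456 -0.00839125 -0.99927095]
```

View pics/t4.png

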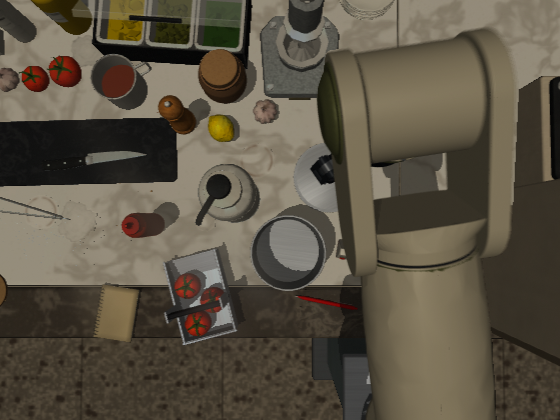

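Picture 7 shows the lid lying flat at about (330,180), the open pot at (288,253), and the tray at (200,300) with all three tomatoes. Next I'll move to free air at the left, near azimuth 105°, to build up the lean.

```bash
python3 -c "
from h import *
go([-110,410,570],195)"
```

```text
shift cm [ 41.65  54.33 -13.74] jaw az 124.6 twist -70.4
```

{"api": "step_arm", "payload": {"plan": "2.5 3.2 -3 0 100;5 6.5 -6 -5 100;7.5 9.8 -9 -10 100;10 13 -12 -15 100;13 17 -13.7 -20 100;16 21 -13.7 -26 100;19 25 -13.7 -32 100;22 28.7 -13.7 -38 100;25 32.6 -13.7 -44 100;28 36.5 -13.7 -50 100"}}

```text
time_s: 27.9
eef_pos: [103.5, 340.1, 576.9]
ee_rot: [0.009, -0.674, 0.738, -0.015]
force: [1.0, 1.3, -0.6]
grip_width: 1.0
```

```bash
python3 -c "
from h import *
go([-110,410,570],195);s=readout.sense();print(s['eef_pos'],s['joints'],rot().apply([0,0,1]))"
```

```text
shift cm [-5.03 21.9  -0.1 ] jaw az 174.8 twist -20.2
[103.48854108 340.13339851 576.89010091] [ 0.96765307 -0.03189785  1.0032711  -0.04048703  2.15958746 -2.1060112 ] [ 0.03353378 -0.01065408 -0.9993808 ]
```

{"api": "step_arm", "payload": {"plan": "-1.2 4.4 0 -4 100;-2.4 8.8 0 -8 100;-3.6 13.2 0 -12 100;-4.8 17.6 0 -16 100;-5 21.9 0 -20 100;-5 21.9 0 -20.2 100"}}

```text
time_s: 28.5
eef_pos: [-111.3, 410.8, 568.1]
ee_rot: [-0.005, 0.795, -0.607, 0.018]
force: [1.1, 0.3, -0.2]
grip_width: 1.0
```

```bash
python3 -c "
from h import *
s=readout.sense();r=rot();print(s['eef_pos'],s['joints'],r.as_matrix().round(3).tolist()); u=np.array([np.cos(np.radians(105)),np.sin(np.radians(105)),0])
print('out in tool',r.inv().apply(u),'up',r.inv().apply([0,0,1]))"
```

```text
[-111.34986251  410.78869251  568.09269473] [ 1.57994037  0.1428615   0.84149325 -0.04133172  2.17003075 -1.85143476] [[0.263, -0.964, 0.034], [-0.965, -0.264, -0.013], [0.021, -0.03, -0.999]]
out in tool [-0.99975973 -0.00520326 -0.0212936 ] up [ 0.02143871 -0.02963762 -0.99933077]
```

{"api": "step_arm", "payload": {"plan": "-5 0 -2 0 100;-10 0 -4 0 100;-15 0 -6 0 100;-20 0 -8 0 100;-25 0 -10 0 100;-30 0 -12 0 100;-35 0 -14 0 100;-40 0 -16 0 100;-45 0 -18 0 100;-50 0 -20 0 100"}}

```text
time_s: 29.5
eef_pos: [-153.3, 577.5, 535.1]
ee_rot: [-0.015, 0.792, -0.61, 0.007]
force: [0.8, 0.7, 0.0]
grip_width: 1.006
```

```bash
python3 -c "
from h import *
s=readout.sense();r=rot();print(s['eef_pos'],s['joints'],r.as_matrix().round(3).tolist())"
```

```text
[-153.29348328  577.48535387  535.14177746] [ 1.64754226  0.64552056  0.18780666 -0.04048754  2.29591707 -1.77974001] [[0.256, -0.966, 0.029], [-0.967, -0.256, 0.014], [-0.006, -0.032, -0.999]]
```

{"api": "step_arm", "payload": {"plan": "-5 0 -3 0 100"}}

```text
time_s: 29.6
eef_pos: [-156.4, 588.2, 529.3]
ee_rot: [-0.021, 0.792, -0.61, -0.001]
force: [0.2, -0.5, -0.5]
grip_width: 0.997
```

{"api": "step_arm", "payload": {"plan": "-5 0 -3 0 100"}}

```text
time_s: 29.7
eef_pos: [-159.4, 597.9, 525.2]
ee_rot: [-0.028, 0.792, -0.609, -0.01]
force: [1.0, 0.3, -0.0]
grip_width: 1.0
```

{"api": "step_arm", "payload": {"plan": "-50 0 -30 0 100;-50 0 -30 0 100"}}

```text
time_s: 29.9
eef_pos: [-163.7, 611.6, 517.6]
ee_rot: [-0.037, 0.792, -0.609, -0.02]
force: [0.5, 0.3, 0.3]
grip_width: 0.998
```

{"api": "step_arm", "payload": {"plan": "-4 0 -6 0 100;-8 0 -12 0 100"}}

```text
time_s: 30.1
eef_pos: [-161.6, 597.9, 539.3]
ee_rot: [-0.045, 0.792, -0.608, -0.03]
force: [-1.1, 0.3, 1.2]
grip_width: 1.002
```

{"api": "step_arm", "payload": {"plan": "-2 0 -6 0 100;-4 0 -12 0 100"}}

```text
time_s: 30.3
eef_pos: [-156.2, 570.5, 572.2]
ee_rot: [-0.052, 0.791, -0.608, -0.04]
force: [-0.4, -0.3, 0.5]
grip_width: 1.004
```

Each one-row call at the limit adds about 0.02 rad, because every call takes the reached orientation as its new reference. I'll repeat this.

{"api": "step_arm", "payload": {"plan": "-6 0 -4 0 100"}}

```text
time_s: 30.4
eef_pos: [-158.6, 577.8, 571.9]
ee_rot: [-0.06, 0.791, -0.607, -0.05]
force: [0.1, 0.3, 0.5]
grip_width: 0.998
```

{"api": "step_arm", "payload": {"plan": "-6 0 -4 0 100"}}

```text
time_s: 30.5
eef_pos: [-161.0, 587.0, 568.8]
ee_rot: [-0.066, 0.79, -0.607, -0.058]
force: [0.1, -0.1, 0.0]
grip_width: 1.002
```

{"api": "step_arm", "payload": {"plan": "-6 0 -4 0 100"}}

```text
time_s: 30.6
eef_pos: [-163.0, 593.6, 568.5]
ee_rot: [-0.073, 0.789, -0.606, -0.067]
force: [0.3, -0.1, -0.1]
grip_width: 0.998
```

{"api": "step_arm", "payload": {"plan": "-6 0 -4 0 100"}}

```text
time_s: 30.7
eef_pos: [-164.8, 598.7, 570.4]
ee_rot: [-0.08, 0.789, -0.605, -0.076]
force: [-0.6, 0.0, 0.1]
grip_width: 0.998
```

{"api": "step_arm", "payload": {"plan": "-6 0 -4 0 100"}}

```text
time_s: 30.8
eef_pos: [-166.3, 602.8, 573.6]
ee_rot: [-0.088, 0.788, -0.604, -0.086]
force: [-0.3, -0.2, 0.5]
grip_width: 0.999
```

{"api": "step_arm", "payload": {"plan": "-6 0 -4 0 100"}}

```text
time_s: 30.9
eef_pos: [-167.8, 606.3, 577.5]
ee_rot: [-0.096, 0.786, -0.603, -0.096]
force: [-0.0, -0.8, -0.3]
grip_width: 1.002
```

{"api": "step_arm", "payload": {"plan": "-6 0 -4 0 100"}}

```text
time_s: 31.0
eef_pos: [-169.0, 609.2, 582.2]
ee_rot: [-0.103, 0.785, -0.601, -0.106]
force: [0.8, 0.2, -0.1]
grip_width: 0.998
```

{"api": "step_arm", "payload": {"plan": "-6 0 -4 0 100"}}

```text
time_s: 31.1
eef_pos: [-170.1, 611.5, 587.5]
ee_rot: [-0.111, 0.784, -0.6, -0.116]
force: [0.2, 0.1, 0.3]
grip_width: 1.004
```

{"api": "step_arm", "payload": {"plan": "-6 0 -4 0 100"}}

```text
time_s: 31.2
eef_pos: [-171.0, 613.1, 593.4]
ee_rot: [-0.119, 0.782, -0.599, -0.126]
force: [0.3, 0.2, -0.0]
grip_width: 1.0
```

{"api": "step_arm", "payload": {"plan": "-6 0 -4 0 100"}}

```text
time_s: 31.3
eef_pos: [-171.8, 614.2, 600.0]
ee_rot: [-0.127, 0.78, -0.597, -0.136]
force: [0.3, 0.2, 0.1]
grip_width: 1.002
```

```bash
python3 -c "
from h import *
s=readout.sense();r=rot();print(s['eef_pos'],s['joints'],r.as_matrix().round(3).tolist())"
```

```text
[-171.75748361  614.19068473  599.96599883] [ 1.64645505  0.56101928  0.18745133  0.03716002  2.02054631 -1.737277  ] [[0.25, -0.966, -0.061], [-0.897, -0.255, 0.36], [-0.363, -0.035, -0.931]]
```

{"api": "step_arm", "payload": {"plan": "-6 0 -3 0 100"}}

```text
time_s: 31.4
eef_pos: [-173.4, 618.7, 604.2]
ee_rot: [-0.135, 0.778, -0.595, -0.147]
force: [-0.0, 0.4, 0.3]
grip_width: 1.002
```

{"api": "step_arm", "payload": {"plan": "-6 0 -3 0 100"}}

```text
time_s: 31.5
eef_pos: [-174.9, 623.5, 607.3]
ee_rot: [-0.142, 0.777, -0.594, -0.156]
force: [-0.1, -0.4, 0.2]
grip_width: 0.994
```

{"api": "step_arm", "payload": {"plan": "-6 0 -3 0 100"}}

```text
time_s: 31.6
eef_pos: [-176.2, 627.0, 612.0]
ee_rot: [-0.15, 0.774, -0.592, -0.166]
force: [0.3, 0.1, -0.7]
grip_width: 0.998
```

{"api": "step_arm", "payload": {"plan": "-6 0 -3 0 100"}}

```text
time_s: 31.7
eef_pos: [-177.3, 629.5, 617.9]
ee_rot: [-0.158, 0.772, -0.59, -0.177]
force: [0.2, 0.9, -0.1]
grip_width: 1.004
```

{"api": "step_arm", "payload": {"plan": "-6 0 -2 0 100"}}

```text
time_s: 31.8
eef_pos: [-179.4, 635.8, 621.4]
ee_rot: [-0.167, 0.769, -0.587, -0.188]
force: [0.1, -0.1, 0.5]
grip_width: 1.0
```

{"api": "step_arm", "payload": {"plan": "-6 0 -2 0 100"}}

```text
time_s: 31.9
eef_pos: [-181.3, 642.4, 623.5]
ee_rot: [-0.174, 0.767, -0.585, -0.197]
force: [0.2, 1.0, -0.8]
grip_width: 0.996
```

{"api": "step_arm", "payload": {"plan": "-6 0 -2 0 100"}}

```text
time_s: 32.0
eef_pos: [-183.0, 647.6, 627.4]
ee_rot: [-0.182, 0.764, -0.583, -0.208]
force: [0.4, 0.7, -0.7]
grip_width: 1.003
```

{"api": "step_arm", "payload": {"plan": "-6 0 -2 0 100"}}

```text
time_s: 32.1
eef_pos: [-184.4, 651.6, 632.6]
ee_rot: [-0.19, 0.761, -0.58, -0.218]
force: [0.5, 0.1, -0.3]
grip_width: 0.995
```

{"api": "step_arm", "payload": {"plan": "-6 0 -1 0 100"}}

```text
time_s: 32.2
eef_pos: [-186.9, 659.6, 635.3]
ee_rot: [-0.199, 0.758, -0.577, -0.229]
force: [-0.4, -0.3, -0.1]
grip_width: 0.996
```

{"api": "step_arm", "payload": {"plan": "-6 0 -1 0 100"}}

```text
time_s: 32.3
eef_pos: [-189.2, 667.9, 636.5]
ee_rot: [-0.206, 0.755, -0.575, -0.239]
force: [-0.1, 1.2, 0.6]
grip_width: 1.0
```

{"api": "step_arm", "payload": {"plan": "-6 0 -1 0 100"}}

```text
time_s: 32.4
eef_pos: [-191.3, 674.7, 639.4]
ee_rot: [-0.214, 0.752, -0.572, -0.25]
force: [0.5, -0.6, 0.2]
grip_width: 1.001
```

{"api": "step_arm", "payload": {"plan": "-6 0 0 0 100"}}

```text
time_s: 32.5
eef_pos: [-194.3, 685.4, 639.9]
ee_rot: [-0.223, 0.748, -0.568, -0.261]
force: [0.0, 0.3, 0.8]
grip_width: 0.998
```

{"api": "step_arm", "payload": {"plan": "-6 0 0 0 100"}}

```text
time_s: 32.6
eef_pos: [-197.1, 696.1, 639.0]
ee_rot: [-0.23, 0.744, -0.566, -0.271]
force: [-0.4, 0.6, 0.8]
grip_width: 1.001
```

{"api": "step_arm", "payload": {"plan": "-6 0 0 0 100"}}

```text
time_s: 32.7
eef_pos: [-199.7, 705.1, 640.0]
ee_rot: [-0.238, 0.74, -0.562, -0.281]
force: [0.3, -0.0, -1.0]
grip_width: 1.0
```

{"api": "step_arm", "payload": {"plan": "-6 0 0 0 100"}}

```text
time_s: 32.8
eef_pos: [-201.9, 712.8, 642.5]
ee_rot: [-0.246, 0.736, -0.559, -0.291]
force: [0.6, 0.9, 0.9]
grip_width: 1.001
```

```bash
python3 - <<'E'
from h import *
s=readout.sense();r=rot();M=r.as_matrix();print(s['eef_pos'],s['joints'],M.round(3).tolist())
z=M[:,2];print('tilt',np.degrees(np.arccos(-z[2])),'az',np.degrees(np.arctan2(z[1],z[0])))
# tray now
im,W=cloud('top')
m=(W[...,2]>128)&(W[...,2]<145)&(W[...,0]>180)&(W[...,0]<360)&(W[...,1]>380)&(W[...,1]<560)
q=W[m];print(len(q),cv2.minAreaRect(q[:,:2].astype(np.float32)),q.mean(0))
cv2.imwrite('pics/t5.png',im[:,:,::-1])
E
```

```text
[-201.89751646  712.80297529  642.46413992] [ 1.65601256  0.58705226  0.18763497  0.09493275  1.58886124 -1.71715145] [[0.205, -0.966, -0.154], [-0.68, -0.254, 0.688], [-0.704, -0.037, -0.709]]
tilt 44.83513207229709 az 102.60756057238095
370 ((278.815673828125, 476.5842590332031), (23.493972778320312, 117.5560302734375), 15.06658935546875) [279.25402138 476.77994311 138.27373729]
```

The tool now leans 44.8° towards azimuth 103°, and the tray handle measures (279,477) at yaw 15°. I'll move to the pre-grasp in stages and watch the joints.

```bash
python3 -c "
from h import *
go([250,420,400]);go([299,386,218]);go([276,489.5,112])"
```

```text
shift cm [ 46.27 -35.35 -10.01] jaw az -165.3 twist None
shift cm [ 62.41 -38.55  -0.21] jaw az -165.3 twist None
shift cm [ 62.37 -38.57  14.78] jaw az -165.3 twist None
```

{"api": "step_arm", "payload": {"plan": "3.5 -2.7 -0.8 0 100;7 -5.4 -1.5 0 100;10.5 -8.1 -2.3 0 100;14 -10.8 -3 0 100;17.5 -13.5 -3.8 0 100;21 -16.2 -4.5 0 100;24.5 -18.9 -5.3 0 100;28 -21.6 -6 0 100;31.5 -24.3 -6.8 0 100;35 -27 -7.5 0 100"}}

```text
time_s: 33.85
eef_pos: [143.9, 489.5, 459.4]
ee_rot: [-0.246, 0.736, -0.559, -0.291]
force: [0.6, 0.5, 0.2]
grip_width: 0.995
```

```bash
cat >> h.py <<'E'
def st():
    s=readout.sense();M=rot().as_matrix();z=M[:,2]
    print(s['time_s'],s['eef_pos'].round(1),s['joints'].round(2),'tilt',np.degrees(np.arccos(-z[2])).round(1),'az',np.degrees(np.arctan2(z[1],z[0])).round(1),'y',M[:,1].round(3),'F',s['force'].round(1),'w',round(s['grip_width'],3))
E
python3 -c "
from h import *
st();go([250,420,400]);go([299,386,218])"
```

```text
33.85 [143.9 489.5 459.4] [ 0.72 -0.13  1.59  0.7   1.31 -2.75] tilt 44.8 az 102.5 y [-0.967 -0.253 -0.038] F [0.6 0.5 0.2] w 0.995
shift cm [11.1  -8.27 -2.18] jaw az -165.3 twist None
shift cm [ 27.22 -11.45   7.65] jaw az -165.3 twist None
```

Joint 6 is close to its limit, so I'll turn half a turn here, which gives the same grasp and leaves room for the pouring turn.

{"api": "step_arm", "payload": {"plan": "0 0 0 8.5 100;0 0 0 17 100;0 0 0 25.5 100;0 0 0 34 100;0 0 0 42.5 100;0 0 0 51 100;0 0 0 59.5 100;0 0 0 68 100;0 0 0 76.5 100;0 0 0 85 100"}}

```text
time_s: 34.85
eef_pos: [142.7, 490.8, 460.0]
ee_rot: [-0.016, -0.163, 0.91, 0.38]
force: [0.3, -0.3, 0.1]
grip_width: 0.995
```

{"api": "step_arm", "payload": {"plan": "0 0 0 8.5 100;0 0 0 17 100;0 0 0 25.5 100;0 0 0 34 100;0 0 0 42.5 100;0 0 0 51 100;0 0 0 59.5 100;0 0 0 68 100;0 0 0 76.5 100;0 0 0 85 100"}}

```text
time_s: 35.85
eef_pos: [142.7, 490.8, 460.0]
ee_rot: [-0.269, 0.495, 0.781, 0.27]
force: [0.4, 0.2, -0.0]
grip_width: 1.0
```

{"api": "step_arm", "payload": {"plan": "0 0 0 8.5 100;0 0 0 12 100;0 0 0 12 100"}}

```text
time_s: 36.15
eef_pos: [142.7, 490.8, 460.0]
ee_rot: [-0.295, 0.572, 0.727, 0.241]
force: [0.4, -0.3, -0.3]
grip_width: 1.002
```

```bash
python3 -c "
from h import *
st();go([299,386,218]);go([276,489.5,112])"
```

```text
36.15 [142.7 490.8 460. ] [ 0.72 -0.12  1.59  0.69  1.31  0.43] tilt 44.7 az 102.6 y [0.973 0.23  0.013] F [ 0.4 -0.3 -0.3] w 1.002
shift cm [-26.94  12.49   7.59] jaw az 13.3 twist None
shift cm [-26.88  12.5   22.58] jaw az 13.3 twist None
```

{"api": "step_arm", "payload": {"plan": "-3.4 1.6 1 0 100;-6.8 3.1 2 0 100;-10.1 4.7 3 0 100;-13.5 6.3 4 0 100;-16.9 7.8 5 0 100;-20.2 9.4 6 0 100;-23.6 11 7 0 100;-26.9 12.5 7.6 0 100;-26.9 12.5 7.6 0 80;-26.9 12.5 7.6 0 60"}}

```text
time_s: 37.15
eef_pos: [299.2, 386.5, 218.2]
ee_rot: [-0.295, 0.572, 0.727, 0.241]
force: [0.7, -0.2, 0.3]
grip_width: 0.689
```

```bash
python3 -c "
from h import *
st();go([276,489.5,112])"
```

```text
37.15 [299.2 386.5 218.2] [ 0.26  0.14  1.97  0.87  1.17 -0.39] tilt 44.7 az 102.6 y [0.973 0.23  0.013] F [ 0.7 -0.2  0.3] w 0.689
shift cm [ 0.02 -0.02 14.98] jaw az 13.3 twist None
```

{"api": "step_arm", "payload": {"plan": "0 0 3 0 60;0 0 6 0 60;0 0 9 0 60;0 0 12 0 60;0 0 14 0 60;0 0 15 0 60;0 0 15 0 60;0 0 15 0 30;0 0 15 0 0;0 0 15 0 0", "grip_force": 90}}

```text
time_s: 38.15
eef_pos: [276.1, 489.3, 112.2]
ee_rot: [-0.295, 0.572, 0.727, 0.241]
force: [4.6, -8.3, 7.5]
grip_width: 0.104
```

{"api": "step_arm", "payload": {"plan": "0 0 0 0 0;0 0 0 0 0;0 0 0 0 0", "grip_force": 90}}

```text
time_s: 38.45
eef_pos: [276.3, 489.3, 112.1]
ee_rot: [-0.295, 0.572, 0.727, 0.241]
force: [-1.0, -5.7, 7.6]
grip_width: 0.102
```

```bash
python3 - <<'E'
from h import *
st(); r=rot()
im,W=cloud('scene');cv2.imwrite('pics/s6.png',im[60:260,200:500,::-1].repeat(2,0).repeat(2,1))
print('up3cm',r.inv().apply([0,0,3]).round(2))
# pour design: TCP for lip at pot for twist f
M=r.as_matrix(); tcp=readout.sense()['eef_pos']
O=np.array([278.8,476.6,0]); x=-np.array([np.cos(np.radians(15)),np.sin(np.radians(15)),0]); y=np.cross([0,0,1],x)
T0=np.c_[x,y,[0,0,1]]
Tt=M.T@T0; ot=M.T@(O-tcp)   # tray in tool
for f in (60,70,80,90,100):
    Mf=M@R.from_euler('z',f,degrees=True).as_matrix(); TR=Mf@Tt
    lip=Mf@ot+TR@[-107,0,23]; up=TR[2]
    fr=-TR[:,0]
    print(f,'pitch',np.degrees(np.arcsin(up[0])).round(1),'roll comp',up[1].round(2),'heading',np.degrees(np.arctan2(fr[1],fr[0])).round(1),'lip-tcp',lip.round(0),
      'lipcorners z',[(Mf@ot+TR@[-107,s*59,23])[2].round(0) for s in(-1,1)],'corners xy',[(Mf@ot+TR@[-107,s*59,23]-lip)[:2].round(0).tolist() for s in(-1,1)])
E
```

```text
38.45 [276.3 489.3 112.1] [ 0.52  0.42  1.94  1.09  0.86 -0.5 ] tilt 44.8 az 102.6 y [0.973 0.23  0.013] F [-1.  -5.7  7.6] w 0.102
up3cm [ 2.11  0.04 -2.13]
60 pitch 38.3 roll comp 0.22 heading -35.4 lip-tcp [   5.  -50. -130.] lipcorners z [np.float64(-143.0), np.float64(-117.0)] corners xy [[24.0, 52.0], [-24.0, -52.0]]
70 pitch 42.5 roll comp 0.3 heading -47.3 lip-tcp [ -17.  -52. -128.] lipcorners z [np.float64(-146.0), np.float64(-110.0)] corners xy [[29.0, 48.0], [-29.0, -48.0]]
80 pitch 45.3 roll comp 0.38 heading -60.6 lip-tcp [ -39.  -52. -123.] lipcorners z [np.float64(-146.0), np.float64(-100.0)] corners xy [[32.0, 44.0], [-32.0, -44.0]]
90 pitch 46.5 roll comp 0.47 heading -74.9 lip-tcp [ -59.  -49. -116.] lipcorners z [np.float64(-144.0), np.float64(-88.0)] corners xy [[34.0, 39.0], [-34.0, -39.0]]
100 pitch 45.9 roll comp 0.56 heading -89.4 lip-tcp [ -79.  -44. -106.] lipcorners z [np.float64(-139.0), np.float64(-73.0)] corners xy [[35.0, 34.0], [-35.0, -34.0]]
```

View pics/s6.png

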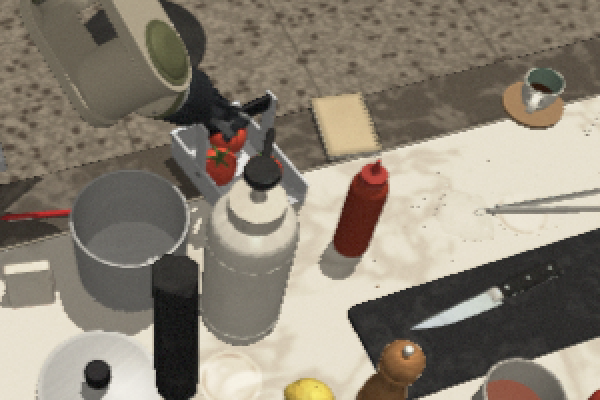

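Picture 8 shows the fingers on the handle at about (235,125), with the tray level. A turn of 60 to 80° from here should give 38 to 45° of tip, heading into the pot. I'll work out the path.

```bash
cat >> h.py <<'E'
# grasp reference
M0=R.from_quat([0.572,0.727,0.241,-0.295]).as_matrix(); TCP0=np.array([276.3,489.3,112.1])
_O=np.array([278.8,476.6,0]); _x=-np.array([np.cos(np.radians(15)),np.sin(np.radians(15)),0])
T0=np.c_[_x,np.cross([0,0,1],_x),[0,0,1]]; Tt=M0.T@T0; ot=M0.T@(_O-TCP0)
def liptcp(f):
    Mf=M0@R.from_euler('z',f,degrees=True).as_matrix(); return Mf@ot+Mf@Tt@[-107,0,23]
def rows(wps,Mstart,pstart,fstart):
    for p,f in wps: print((Mstart.T@(np.array(p)-pstart)/10).round(1),round(f-fstart,1),'| tcp',np.round(p))
E
python3 - <<'E'
from h import *
st()
lip=np.array([360,278,150.])
wps=[([270,489,125],0),([250,485,180],0),([248,470,275],0),([250,400,280],0),([252,340,280],0)]
rows(wps,M0,TCP0,0)
for f in(15,30,40,50,60,70,80): print(f,(lip-liptcp(f)).round())
E
```

```text
38.5 [276.2 489.3 112.1] [ 0.52  0.42  1.94  1.09  0.86 -0.5 ] tilt 44.8 az 102.6 y [0.973 0.23  0.013] F [-0.5 -6.5  6.9] w 0.1
[ 1.  -0.6 -0.8] 0 | tcp [270 489 125]
[ 4.9 -2.6 -4.7] 0 | tcp [250 485 180]
[ 10.6  -3.  -12.5] 0 | tcp [248 470 275]
[  6.1  -4.4 -17.7] 0 | tcp [250 400 280]
[  2.   -5.6 -21.8] 0 | tcp [252 340 280]
15 [271. 285. 257.]
30 [295. 304. 270.]
40 [313. 314. 276.]
50 [334. 322. 279.]
60 [355. 328. 280.]
70 [377. 330. 278.]
80 [399. 330. 273.]
```

{"api": "step_arm", "payload": {"plan": "0.5 -0.2 -0.4 0 0;1 -0.6 -0.9 0 0;2.2 -1.2 -2 0 0;3.5 -2 -3.3 0 0;4.9 -2.6 -4.7 0 0;6.2 -2.8 -6.3 0 0;7.6 -2.9 -8.2 0 0;9 -3 -10.2 0 0;10 -3 -11.7 0 0;10.6 -3 -12.5 0 0"}}

```text
time_s: 39.5
eef_pos: [247.4, 469.4, 275.6]
ee_rot: [-0.294, 0.572, 0.727, 0.241]
force: [0.8, 0.1, -7.1]
grip_width: 0.106
```

```bash
python3 - <<'E'
from h import *
st();im,W=cloud('top');cv2.imwrite('pics/t7.png',im[200:400,120:380,::-1].repeat(2,0).repeat(2,1)); print(readout.sense()['wrist_torque'])
p=readout.sense()['eef_pos'];M=rot().as_matrix();lip=np.array([360,278,150.])
rows([([250,400,280],0),([252,345,280],0),([258,320,275],0),(lip-liptcp(15)+[0,20,10],15),(lip-liptcp(25),25),(lip-liptcp(30),30)],M,p,0)
E
```

```text
39.5 [247.4 469.4 275.6] [ 0.51  0.09  1.86  0.85  1.11 -0.09] tilt 44.7 az 102.5 y [0.973 0.23  0.014] F [ 0.8  0.1 -7.1] w 0.106
[-0.84104598 -0.26499113 -0.06698725]
[-4.6 -1.4 -5.1] 0 | tcp [250 400 280]
[-8.4 -2.5 -8.9] 0 | tcp [252 345 280]
[-10.6  -2.5 -10.3] 0 | tcp [258 320 275]
[-12.4  -1.5 -11. ] 15 | tcp [271. 305. 267.]
[-13.2  -0.2 -11.6] 25 | tcp [286. 298. 266.]
[-12.7   0.8 -11.6] 30 | tcp [295. 304. 270.]
```

View pics/t7.png

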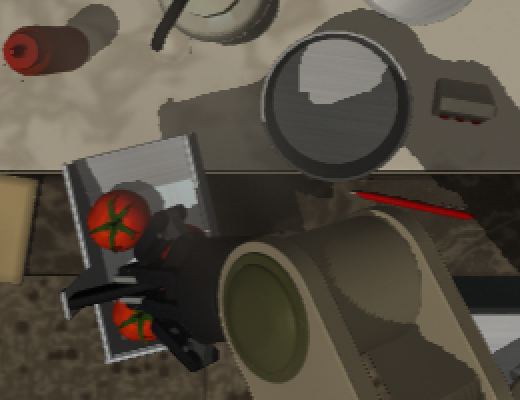

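Picture 9 shows the tray level in the tilted grip with the tomatoes in it, clear of the spout. I'll go on to the pre-pour pose with a 30° turn.

{"api": "step_arm", "payload": {"plan": "-1 -0.3 -1.1 0 0;-2.6 -0.8 -2.8 0 0;-4.6 -1.4 -4.8 0 0;-6.5 -2 -6.8 0 0;-8.4 -2.5 -8.7 1 0;-10 -2.5 -10 3 0;-11.2 -2.2 -10.6 7 0;-12.2 -1.7 -11 12 0;-12.8 -1 -11.3 17 0;-13.1 -0.4 -11.6 22 0"}}

```text
time_s: 40.55
eef_pos: [284.4, 298.4, 263.7]
ee_rot: [-0.336, 0.702, 0.603, 0.179]
force: [-0.2, 0.0, -7.4]
grip_width: 0.101
```

```bash
python3 - <<'E'
from h import *
st(); p=readout.sense()['eef_pos'];M=rot().as_matrix();lip=np.array([360,278,150.])
print(liptcp(22)+p)
rows([(lip-liptcp(f),f) for f in(26,30,34,38,43,48,54,60,66,72,78)],M,p,22)
E
```

```text
40.55 [284.4 298.4 263.7] [ 0.02 -0.05  2.03  0.77  1.41 -0.06] tilt 44.7 az 102.6 y [ 0.966 -0.049 -0.255] F [-0.2  0.  -7.4] w 0.101
[362.92283904 281.91321331 149.95916845]
[ 0.4  0.3 -0.2] 4 | tcp [288. 299. 267.]
[ 1.1  0.8 -0.2] 8 | tcp [295. 304. 270.]
[ 1.7  1.4 -0.2] 12 | tcp [302. 308. 273.]
[ 2.3  2.1 -0.2] 16 | tcp [310. 312. 275.]
[ 3.   2.9 -0.2] 21 | tcp [319. 317. 277.]
[ 3.6  3.9 -0.2] 26 | tcp [330. 321. 279.]
[ 4.2  5.1 -0.2] 32 | tcp [342. 325. 280.]
[ 4.7  6.3 -0.2] 38 | tcp [355. 328. 280.]
[ 5.   7.6 -0.2] 44 | tcp [368. 330. 279.]
[ 5.2  8.9 -0.2] 50 | tcp [381. 331. 277.]
[ 5.3 10.2 -0.2] 56 | tcp [394. 331. 274.]
```

{"api": "step_arm", "payload": {"plan": "0.4 0.3 -0.2 4 0;1.1 0.8 -0.2 8 0;1.7 1.4 -0.2 12 0;2.3 2.1 -0.2 16 0;2.7 2.5 -0.2 18.5 0;3 2.9 -0.2 21 0;3.3 3.4 -0.2 23.5 0;3.6 3.9 -0.2 26 0;3.9 4.5 -0.2 29 0;4.2 5.1 -0.2 32 0"}}

```text
time_s: 41.55
eef_pos: [342.4, 325.7, 279.9]
ee_rot: [-0.372, 0.84, 0.387, 0.08]
force: [-0.3, 0.3, -6.7]
grip_width: 0.104
```

```bash
python3 - <<'E'
from h import *
st(); p=readout.sense()['eef_pos'];M=rot().as_matrix();lip=np.array([360,278,150.])
im,W=cloud('top');cv2.imwrite('pics/t8.png',im[180:380,180:440,::-1].repeat(2,0).repeat(2,1))
rows([(lip-liptcp(f),f) for f in(60,66,72,78,84)],M,p,54)
E
```

```text
41.55 [342.4 325.7 279.9] [0.09 0.08 1.85 0.78 1.4  0.58] tilt 44.7 az 102.6 y [ 0.709 -0.424 -0.563] F [-0.3  0.3 -6.7] w 0.104
[ 1.   0.8 -0.1] 6 | tcp [355. 328. 280.]
[ 2.   1.7 -0.1] 12 | tcp [368. 330. 279.]
[ 2.9  2.7 -0.1] 18 | tcp [381. 331. 277.]
[ 3.6  3.8 -0.1] 24 | tcp [394. 331. 274.]
[ 4.3  5.  -0.1] 30 | tcp [407. 329. 270.]
```

View pics/t8.png

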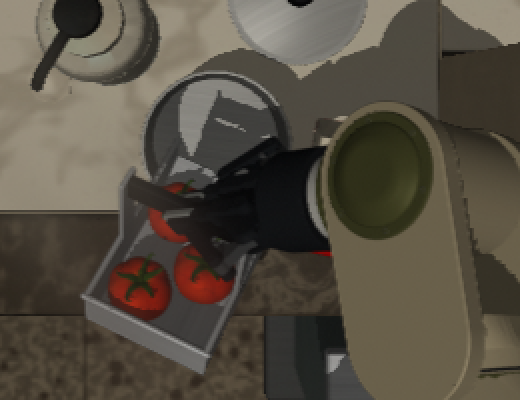

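Picture 10 shows the tray tipping over the pot at about (200,130), with the tomatoes not yet over the lip. I'll tip it further.

{"api": "step_arm", "payload": {"plan": "0.5 0.4 -0.1 3 0;1 0.8 -0.1 6 0;1.5 1.2 -0.1 9 0;2 1.7 -0.1 12 0;2.4 2.2 -0.1 15 0;2.9 2.7 -0.1 18 0;2.9 2.7 -0.1 18 0;2.9 2.7 -0.1 18 0;2.9 2.7 -0.1 18 0;2.9 2.7 -0.1 18 0"}}

```text
time_s: 42.6
eef_pos: [381.4, 330.7, 278.5]
ee_rot: [-0.38, 0.89, 0.252, 0.021]
force: [0.3, -0.3, -6.4]
grip_width: 0.101
```

```bash
python3 - <<'E'
from h import *
st(); im,W=cloud('scene')
for r in spotter.regions_of('scene','tomato_a_center')[:5]:
    print(round(r['conf'],2),np.round(r['extent']),np.nanmedian(W[r['pixels']],axis=0).round())
for r in spotter.regions_of('top','tomato_a_center')[:0]: pass
E
```

```text
42.6 [381.4 330.7 278.5] [0.09 0.17 1.76 0.79 1.41 0.9 ] tilt 44.7 az 102.6 y [ 0.465 -0.584 -0.665] F [ 0.3 -0.3 -6.4] w 0.101
0.64 [283. 123.  21.  19.] [351. 360. 224.]
```

```bash
python3 - <<'E'
from h import *
a,W=cloud('top');b,V=cloud('scene');np.save('a.npy',W);np.save('b.npy',V)
f=lambda i,r,c:cv2.resize(i[r:r+110,c:c+150,::-1],None,fx=2.6,fy=2.6,interpolation=2)
cv2.imwrite('pics/c9.png',np.hstack([f(a,200,210),f(b,85,210)]))
E
```

```text
(no output)
```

View pics/c9.png

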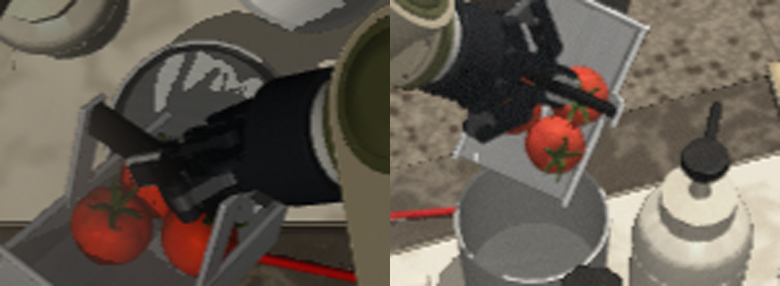

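Picture 11 shows the three tomatoes gathered under the handle, with the front one already on the ramp above the pot mouth. They look wedged side by side, so I'll shake a little and tip somewhat more.

{"api": "step_arm", "payload": {"plan": "0 0 0 -6 0;0 0 0 2 0;0 0 0 -6 0;0 0 0 4 0;0.3 0.5 0 -4 0;0.3 0.5 0 5 0;0.3 0.5 0 5 0;0.3 0.5 0 5 0"}}

```text
time_s: 43.65
eef_pos: [386.6, 329.1, 276.0]
ee_rot: [-0.38, 0.9, 0.214, 0.005]
force: [-0.1, -0.3, -6.5]
grip_width: 0.105
```

```bash
python3 - <<'E'
from h import *
st(); print(readout.sense()['wrist_torque'])
for n in('top','scene'):
  im,W=cloud(n)
  for r in spotter.regions_of(n,'tomato_a_center')[:5]:
    print(n,round(r['conf'],2),np.round(r['extent']),np.nanmedian(W[r['pixels']],axis=0).round())
  hsv=cv2.cvtColor(im,cv2.COLOR_RGB2HSV); m=((hsv[...,0]<8)|(hsv[...,0]>172))&(hsv[...,1]>150)&(hsv[...,2]>60)&(np.hypot(W[...,0]-360,W[...,1]-320)<150)
  k,l,s,c=cv2.connectedComponentsWithStats(m.astype(np.uint8))
  for i in range(1,k):
    if s[i,4]>15: print(n,'red',s[i,4],c[i].round(),np.nanmedian(W[l==i],axis=0).round())
E
```

```text
43.65 [386.6 329.1 276. ] [0.09 0.18 1.75 0.78 1.41 0.98] tilt 44.7 az 102.6 y [ 0.389 -0.619 -0.682] F [-0.1 -0.3 -6.5] w 0.105
[-1.15864693 -0.62514188 -0.02375365]
top 0.62 [250. 285.  32.  29.] [340. 353. 232.]
top red 1048 [264. 286.] [337. 332. 235.]
top red 56 [320. 301.] [277. 214.   9.]
scene 0.53 [283. 123.  14.  24.] [351. 358. 230.]
scene 0.19 [382. 164.  27.  48.] [464. 588.  97.]
scene red 108 [288. 118.] [346. 366. 234.]
scene red 303 [272. 137.] [369. 315. 204.]
scene red 29 [229. 166.] [278. 212.   7.]
```

```bash
python3 - <<'E'
from h import *
V=np.load('b.npy')
for n,(u,v) in dict(lowlip=(278,160),highlip=(238,143),back=(306,97),lowwallmid=(292,128)).items():
    print(n,np.nanmedian(V[v-1:v+2,u-1:u+2].reshape(-1,3),axis=0).round(), V[v,u].round())
Mf=M0@R.from_euler('z',72,degrees=True).as_matrix();p=np.array([381.4,330.7,278.5])
for q in([-107,-59,23],[-107,59,23],[75,-59,50],[-65,-59,0],[0,-59,50]): print(q,(p+Mf@ot+Mf@Tt@q).round())
# floor plane fit: grey pixels in floor from scene seen between tomatoes and back
q=np.array([[290,100],[285,95],[280,92],[296,102],[290,92],[300,100]])
P=np.array([V[v,u] for u,v in q]);c=P.mean(0);n=np.linalg.svd(P-c)[2][2];print('floor n',n*np.sign(n[2]),'expected',(Mf@Tt)[:,2],'x',(Mf@Tt)[:,0])
print(np.c_[q,P.round()])
E
```

```text
lowlip [406. 322. 158.] [406. 321. 158.]
highlip [335. 238. 170.] [333. 238. 170.]
back [325. 418. 268.] [325. 418. 267.]
lowwallmid [416. 353. 282.] [416. 351. 280.]
[-107, -59, 23] [389. 326. 133.]
[-107, 59, 23] [331. 230. 170.]
[75, -59, 50] [323. 422. 275.]
[-65, -59, 0] [353. 354. 146.]
[0, -59, 50] [359. 380. 224.]
floor n [ 0.77101329 -0.19455653  0.6063714 ] expected [ 0.72880424 -0.19160798  0.65736654] x [-0.47008655  0.55803244  0.68382632]
[[290. 100. 290. 390. 232.]
 [285.  95. 279. 380. 242.]
 [280.  92. 269. 370. 245.]
 [296. 102. 294. 404. 225.]
 [290.  92. 277. 394. 246.]
 [300. 100. 295. 415. 229.]]
```

The tray's measured attitude matches the plan, with a 43° pitch and some roll, but the tomatoes are wedged. I'll shake along the pouring direction, which is tool y, with the lip kept just above the rim.

{"api": "step_arm", "payload": {"plan": "0.7 -1 -0.7 0 0;0.7 2 -0.7 0 0;0.7 -2.5 -0.7 0 0;0.7 2 -0.7 3 0;0.7 -2.5 -0.7 3 0;0.7 1.5 -0.7 6 0;0.7 -2.5 -0.7 6 0;0.7 1 -0.7 8 0;0.7 1 -0.7 8 0;0.7 1 -0.7 8 0"}}

```text
time_s: 44.85
eef_pos: [398.0, 320.7, 275.3]
ee_rot: [-0.38, 0.913, 0.149, -0.022]
force: [-0.4, -0.5, -4.1]
grip_width: 0.107
```

```bash
cat > tom.py <<'E'
from h import *
st()
for n in('top','scene'):
  im,W=cloud(n)
  hsv=cv2.cvtColor(im,cv2.COLOR_RGB2HSV); m=((hsv[...,0]<8)|(hsv[...,0]>172))&(hsv[...,1]>150)&(hsv[...,2]>50)&(np.hypot(W[...,0]-360,W[...,1]-320)<150)
  k,l,s,c=cv2.connectedComponentsWithStats(m.astype(np.uint8))
  for i in range(1,k):
    if s[i,4]>15: print(n,'red',s[i,4],c[i].round(),np.nanmedian(W[l==i],axis=0).round())
E
python3 - <<'E'
import tom
from h import *
for f in (85,95,105):
    Mf=M0@R.from_euler('z',f,degrees=True).as_matrix();TR=Mf@Tt
    g=lambda q:(Mf@ot+TR@q-liptcp(f)).round()
    print(f,'up in tray',TR[2].round(2),'rel lip: lowcorner',g([-107,-59,23]),'barlow',g([0,-59,125]),'backlow',g([75,-59,50]),'floorfrontlow',g([-65,-59,0]),'highc',g([-107,59,23]))
E
```

```text
44.85 [398.  320.7 275.3] [0.07 0.2  1.73 0.78 1.42 1.11] tilt 44.8 az 102.6 y [ 0.256 -0.666 -0.7  ] F [-0.4 -0.5 -4.1] w 0.107
top red 507 [285. 233.] [432. 294.  99.]
top red 73 [272. 264.] [374. 319. 198.]
top red 83 [285. 274.] [354. 294. 197.]
top red 24 [269. 271.] [361. 325. 190.]
top red 27 [276. 278.] [347. 311. 187.]
top red 39 [323. 301.] [277. 207.  10.]
scene red 327 [267. 146.] [383. 298. 193.]
scene red 29 [229. 166.] [277. 212.   7.]
scene red 236 [280. 179.] [422. 320.  95.]
scene red 57 [266. 189.] [418. 284.  58.]
85 up in tray [0.72 0.43 0.55] rel lip: lowcorner [ 33.  42. -25.] barlow [ 85.  81. 108.] backlow [  6. 151. 121.] floorfrontlow [ 4. 76. -7.] highc [-33. -42.  25.]
95 up in tray [0.72 0.51 0.46] rel lip: lowcorner [ 35.  37. -30.] barlow [107.  71.  94.] backlow [ 39. 151. 114.] floorfrontlow [ 12.  74. -10.] highc [-35. -37.  30.]
105 up in tray [0.71 0.6  0.38] rel lip: lowcorner [ 35.  32. -35.] barlow [125.  59.  79.] backlow [ 71. 147. 103.] floorfrontlow [ 20.  72. -14.] highc [-35. -32.  35.]
```

The force has dropped, so tomatoes are going in. I'll shake once more.

{"api": "step_arm", "payload": {"plan": "0 -2.5 0 0 0;0 0.5 0 0 0;0 -2.5 0 2 0;0 0.5 0 2 0;0 0 0 2 0;0 0 0 2 0"}}

```text
time_s: 45.55
eef_pos: [397.9, 321.2, 276.1]
ee_rot: [-0.38, 0.915, 0.134, -0.028]
force: [-0.3, -0.4, -4.6]
grip_width: 0.102
```

```bash
python3 tom.py
```

```text
45.55 [397.9 321.2 276.1] [0.07 0.2  1.73 0.78 1.42 1.14] tilt 44.8 az 102.5 y [ 0.223 -0.676 -0.702] F [-0.3 -0.4 -4.6] w 0.102
top red 396 [287. 233.] [432. 286.  60.]
top red 77 [307. 264.] [367. 247.  82.]
top red 37 [323. 301.] [277. 208.   9.]
scene red 30 [229. 166.] [277. 212.   7.]
scene red 226 [279. 178.] [415. 321.  88.]
scene red 272 [257. 183.] [389. 266.  56.]
```

No red shows above z 100, and two or three tomatoes are visible in the pot. I'll lift, turn the tray level and take it back to its place.

```bash
python3 - <<'E'
from h import *
p=readout.sense()['eef_pos'];M=rot().as_matrix();f=np.degrees(R.from_matrix(M0.T@M).as_rotvec());print(f)
rows([([398,321,300],f[2]),([375,321,320],80),([350,322,330],71),([330,324,330],62),([310,325,330],53),([295,326,330],44),([280,328,330],35),([265,335,325],26),([255,350,320],17),([250,370,315],9),([250,390,310],1)],M,p,f[2])
E
```

```text
[-2.20631773e-02 -1.26909219e-02  8.69508409e+01]
[ 0.1 -1.7 -1.7] 0.0 | tcp [398 321 300]
[-2.  -3.6 -2.8] -7.0 | tcp [375 321 320]
[-4.3 -4.9 -3. ] -16.0 | tcp [350 322 330]
[-6.2 -5.5 -2.6] -25.0 | tcp [330 324 330]
[-8.1 -6.  -2.2] -34.0 | tcp [310 325 330]
[-9.5 -6.4 -1.9] -43.0 | tcp [295 326 330]
[-10.9  -6.9  -1.6] -52.0 | tcp [280 328 330]
[-12.2  -7.4  -0.5] -61.0 | tcp [265 335 325]
[-12.8  -8.2   1. ] -70.0 | tcp [255 350 320]
[-12.7  -9.4   2.8] -78.0 | tcp [250 370 315]
[-12.2 -10.4   4.6] -86.0 | tcp [250 390 310]
```

{"api": "step_arm", "payload": {"plan": "0.1 -1.7 -1.7 0 0;-2 -3.6 -2.8 -7 0;-4.3 -4.9 -3 -15 0;-6.2 -5.5 -2.6 -23 0;-8.1 -6 -2.2 -31 0;-9.5 -6.4 -1.9 -39 0;-10.9 -6.9 -1.6 -47 0;-12.2 -7.4 -0.5 -55 0;-12.8 -8.2 1 -63 0;-12.7 -9.4 2.8 -71 0"}}

```text
time_s: 46.65
eef_pos: [249.5, 370.2, 315.5]
ee_rot: [-0.325, 0.666, 0.642, 0.198]
force: [1.4, 0.6, -4.8]
grip_width: 0.106
```

```bash
python3 - <<'E'
import tom
from h import *
p=readout.sense()['eef_pos'];M=rot().as_matrix();f=np.degrees(R.from_matrix(M0.T@M).as_rotvec());print(f)
rows([([250,390,310],8),([250,420,300],0),([250,450,285],0),([250,470,255],0),([258,480,210],0),([265,484,170],0),([276,489.3,125],0),([276,489.3,113],0)],M,p,f[2])
E
```

```text
46.65 [249.5 370.2 315.5] [ 0.25 -0.1   1.94  0.8   1.36  0.09] tilt 44.7 az 102.5 y [ 0.983  0.035 -0.178] F [ 1.4  0.6 -4.8] w 0.106
top red 467 [292. 235.] [428. 279.  57.]
top red 458 [269. 245.] [407. 328.  88.]
top red 308 [286. 264.] [366. 292.  49.]
top red 29 [289. 274.] [342. 285.  47.]
top red 104 [314. 300.] [280. 227.  10.]
scene red 29 [229. 166.] [278. 213.   7.]
scene red 480 [270. 180.] [402. 303.  62.]
[ 1.54661242e-01 -4.14556220e-03  1.57424342e+01]
[1.  0.3 1.7] -7.7 | tcp [250 390 310]
[2.5 0.6 4.4] -15.7 | tcp [250 420 300]
[3.7 0.9 7.6] -15.7 | tcp [250 450 285]
[ 3.1  1.6 11.1] -15.7 | tcp [250 470 255]
[ 0.8  3.2 14.8] -15.7 | tcp [258 480 210]
[-1.5  4.6 17.8] -15.7 | tcp [265 484 170]
[-4.1  6.5 21.2] -15.7 | tcp [276. 489. 125.]
[-4.9  6.7 22.1] -15.7 | tcp [276. 489. 113.]
```

All three tomatoes are in the pot. Now I'll set the tray down.

{"api": "step_arm", "payload": {"plan": "1 0.3 1.7 -7.7 0;2.5 0.6 4.4 -15.7 0;3.4 0.8 6.8 -15.7 0;3.4 1.2 9.3 -15.7 0;2.4 2.1 12.3 -15.7 0;0.8 3.2 14.8 -15.7 0;-1.2 4.5 17.4 -15.7 0;-2.6 5.5 19.2 -15.7 0;-3.6 6.2 20.4 -15.7 0;-4.1 6.5 21.2 -15.7 0"}}

```text
time_s: 47.75
eef_pos: [277.8, 487.5, 123.8]
ee_rot: [-0.296, 0.575, 0.724, 0.239]
force: [0.6, 0.1, -3.1]
grip_width: 0.102
```

```bash
python3 - <<'E'
from h import *
st();p=readout.sense()['eef_pos'];M=rot().as_matrix();f=np.degrees(R.from_matrix(M0.T@M).as_rotvec());print(f)
rows([([276.2,489.3,z],0) for z in(120,116,114,112)],M,p,f[2])
im,W=cloud('scene')
m=(W[...,2]>70)&(W[...,2]<175)&(W[...,0]>180)&(W[...,0]<480)&(W[...,1]>430)&(W[...,1]<560)
E
```

```text
47.75 [277.8 487.5 123.8] [ 0.51  0.39  1.94  1.06  0.88 -0.46] tilt 44.7 az 102.6 y [0.974 0.225 0.006] F [ 0.6  0.1 -3.1] w 0.102
[ 0.0652379  -0.02532885  0.49372156]
[-0.1 -0.1  0.4] -0.5 | tcp [276. 489. 120.]
[-0.4 -0.1  0.7] -0.5 | tcp [276. 489. 116.]
[-0.5 -0.1  0.8] -0.5 | tcp [276. 489. 114.]
[-0.7 -0.1  1. ] -0.5 | tcp [276. 489. 112.]
```

{"api": "step_arm", "payload": {"plan": "-0.1 -0.1 0.4 -0.5 0;-0.3 -0.1 0.5 -0.5 0;-0.4 -0.1 0.7 -0.5 0;-0.5 -0.1 0.8 -0.5 0;-0.6 -0.1 0.9 -0.5 0;-0.7 -0.1 1 -0.5 0;-0.75 -0.1 1.05 -0.5 0;-0.75 -0.1 1.05 -0.5 0"}}

```text
time_s: 48.6
eef_pos: [277.2, 490.1, 113.5]
ee_rot: [-0.295, 0.57, 0.727, 0.243]
force: [1.4, 0.7, 7.7]
grip_width: 0.108
```

```bash
python3 -c "
from h import *
st();print(readout.sense()['wrist_torque'])"
```

```text
48.6 [277.2 490.1 113.5] [ 0.52  0.41  1.94  1.09  0.86 -0.5 ] tilt 44.9 az 102.4 y [0.973 0.232 0.017] F [1.4 0.7 7.7] w 0.108
[-0.19931892  0.22177307 -0.10486162]
```

The tray is in contact (7.7 N upwards). I'll release it and back out along the tool axis.

{"api": "step_arm", "payload": {"plan": "0 0 0 0 15;0 0 0 0 30;0 0 0 0 50;0 0 0 0 60;0 0 -1 0 60;0 0 -3 0 60;0 0 -6 0 60;0 0 -9 0 60;0 0 -12 0 60;0 0 -15 0 60"}}

```text
time_s: 49.6
eef_pos: [299.1, 385.1, 219.8]
ee_rot: [-0.294, 0.571, 0.728, 0.241]
force: [-0.2, 0.8, 0.5]
grip_width: 0.596
```

{"api": "step_arm", "payload": {"plan": "3 0 -3 0 60;6 0 -6 0 60;9 0 -9 0 60;12 0 -11 0 60;12 0 -11 0 60"}}

```text
time_s: 50.1
eef_pos: [295.3, 393.7, 385.8]
ee_rot: [-0.292, 0.569, 0.729, 0.244]
force: [0.2, 0.2, -0.2]
grip_width: 0.602
```

```bash
python3 - <<'E'
import tom
from h import *
im,W=cloud('top');a,V=cloud('scene')
cv2.imwrite('pics/f.png',np.hstack([cv2.resize(im[120:360,140:440,::-1],None,fx=1.3,fy=1.3),cv2.resize(a[80:320,150:450,::-1],None,fx=1.3,fy=1.3)]))
A=np.vstack([W.reshape(-1,3),V.reshape(-1,3)])
def sel(c,r,z0,z1): return A[(np.hypot(A[:,0]-c[0],A[:,1]-c[1])<r)&(A[:,2]>z0)&(A[:,2]<z1)]
h=sel((279,477),75,128,148);print('bar',len(h),h.min(0).round(),h.max(0).round())
c,s,v=np.linalg.svd(h-h.mean(0),full_matrices=False);print('bar dir',v[0].round(3),h.mean(0).round(1))
rim=sel((393,288),90,112,126);print('rim',(np.percentile(rim[:,:2],1,axis=0)+np.percentile(rim[:,:2],99,axis=0))/2)
k=sel((560,195),30,35,70);print('knob',len(k),np.median(k,0).round(),k[:,2].max())
for t in('timer','sauce_bottle','lid'):
    for r in spotter.regions_of('scene',t)[:1]: print(t,np.nanpercentile(V[r['pixels']],[2,50,98],axis=0).round().tolist())
E
```

```text
50.1 [295.3 393.7 385.8] [ 0.28 -0.03  1.68  0.78  1.46 -0.04] tilt 44.8 az 102.1 y [0.972 0.233 0.023] F [ 0.2  0.2 -0.2] w 0.602
top red 468 [292. 235.] [428. 279.  57.]
top red 454 [269. 244.] [407. 328.  88.]
top red 309 [286. 264.] [366. 294.  49.]
top red 29 [289. 274.] [342. 285.  48.]
scene red 29 [229. 166.] [277. 212.   6.]
scene red 496 [270. 180.] [401. 303.  61.]
bar 522 [256. 420. 128.] [306. 539. 143.]
bar dir [-0.241  0.971  0.005] [281.8 483.5 137.1]
rim [392.70154866 288.18294873]
knob 353 [562. 195.  55.] 62.52305031965032
timer [[382.0, 115.0, 1.0], [401.0, 144.0, 37.0], [414.0, 173.0, 59.0]]
sauce_bottle [[418.0, 573.0, 1.0], [464.0, 588.0, 100.0], [477.0, 618.0, 163.0]]
lid [[490.0, 122.0, 7.0], [568.0, 191.0, 14.0], [633.0, 261.0, 55.0]]
```

View pics/f.png

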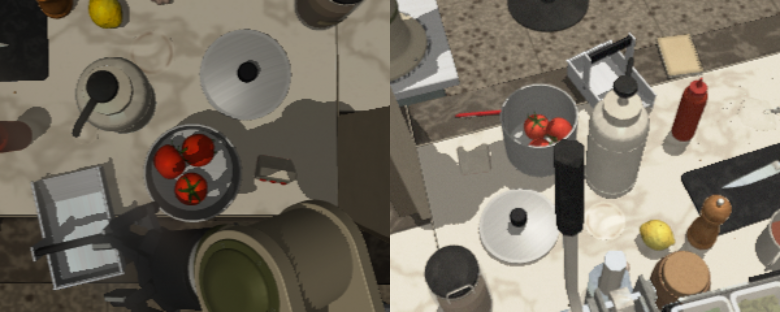

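Picture 12 shows three tomatoes in the pot at about (190,165), the lid flat with its knob up at (245,70), the empty tray upright at (80,225), and the arm clear of everything. I'm handing in.

```bash
python3 -c "
from h import *
print(workorder.finish_job())"
```

```text
the job is handed in; nothing more can be done
None
```

I handed the job in at about 50 s. All three tomatoes are in the pot, the lid lies knob up near (561,195), and the empty tray stands upright near (280,480). No verdict was reported.

**How it was done**
- **Tray:** I carried it upright by its handle to a clear spot left of the pot and turned it round. This came before the lid, so the order differs from your wording, but the tray stayed level with the tomatoes in it.
- **Lid:** I lifted it by its knob and laid it where the tray had stood.
- **Tipping:** The moves have no tilt axis. I built up a 45° lean by pushing the arm at its reach limit in free air. I then regripped the handle and turned about the leaning tool axis.

**What went wrong**
- My first grab at the knob closed on nothing because the last joint reached its range limit.
- The tomatoes wedged at about 43° of tip and needed a short shake before they rolled in.

**Last checks**
- **Tomatoes:** Their tops are between 50 and 90 mm up, all within about 45 mm of the pot's axis.
- **Pot:** Its rim centre is at (392.7, 288.2), within about 1 mm of where it started.
- **Tray:** The handle bar is level along its length, at the right height.
- **Timer and bottle:** The timer measures where it was. The bottle's readings are within a few millimetres of the start in most values. Its lower x edge differs by 21 mm, which I take for noise at the outline, since its middle and far edge moved only 1 to 2 mm.
- **Robot:** The gripper is open and clear, and the force reads about zero.

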